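# Fetch the kitchen timer from behind the spices

## Task

The kitchen timer is stuck at the back of the spice rack, hemmed in by the pepper mill and the black-capped and white-capped spice jars. Lift those three out over the rack's rail and stand them all upright on the chopping board, then lift out the timer and stand it in the middle of the empty half of the tea tray, beside the mug. Then put the mill and the two jars back, upright, each in the spot where it stood at the start; leave the mug, the oil bottle and the orange-capped jar where they are.

Things in the scene. Friction and masses are not known exactly. Their poses are not given: they have to be found in the camera images.
- kitchen_timer: wind-up kitchen timer lying flat: white disc base, diameter 62, 22 high; red dial, diameter 54, to 37; grip bar 8 wide, 44 long (its x), to 44. Dial is fixed. Origin: centre of underside, z up. It starts in the rack 5 mm from the back board, a jar before it and the other jar and the mill on either side, centres 57 to 60 mm from its own (gaps 2 to 9 mm: no room for fingers). 0.1 kg.
- pepper_mill: slim round steel mill standing upright, 209 tall, diameter 50 up to 60 above its foot, 46 above that; the head does not turn. Origin: centre of underside, z up. 0.33 kg. It stands on the left or right of the timer at random, the two jars on its other side and in front; it towers over the others.
- black_cap_jar: glass spice jar with black cap, green label, round, diameter 41, 105 tall (cap from 84 up), standing upright in the rack beside or before the timer. Origin: centre of the underside, z up. About 0.11 kg.
- white_cap_jar: glass spice jar with white cap, dark blue label, about round, diameter 47, 98 tall (cap from 77 up), standing upright in the rack beside or before the timer. Origin: centre of the underside, z up. About 0.11 kg.
- spice_rack: fixed low open-topped wooden spice rack, 150 (x) by 290 (y), floor top 10 above the worktop; back board at +x and cheeks at +-y up to 56; at the front (its -x side) a retaining rail of two steel rods, 69 before the centre, top at 51. Inside: x -66 to 66, y -135 to 135. Origin: centre of the underside.
- chopping_board: fixed light wooden chopping board, 150 (x) by 190 (y) by 12 thick, empty: the side area. Origin: centre of the underside, so its top is 12 above. It and the tea tray lie left and right at random.
- tea_tray: fixed dark wooden tray, 165 (x) by 240 (y), floor top 6 above the worktop, rim 7 wide and up to 22 above the worktop. The mug stands in its -y half; the +y half is empty, its middle 58 from the tray's centre along +y. Origin: centre of the underside.
- mug: white mug with handle, 93 tall, body diameter 83, on the tray's -y half; stays there. Origin: on its underside, 15 mm from the axis of the body, towards the handle (its own -y).
- oil_bottle: small pink bottle with a spout, diameter 38, 126 tall, in the +y end of the rack near the back board; stays there. Origin: centre of the underside.
- orange_cap_jar: spice jar with orange cap, diameter 42, 106 tall, in the +y end of the rack near the rail; stays there. Origin: centre of the underside.

How it is judged:
By the outcome, as a careful person would: the job done as asked, in the order asked, and still so for the second after the job is handed in, with the robot touching nothing.
It also fails if it takes over 144 s, if anything falls off the work surface, if the arm or the gripper's body presses on something with over 40 N, if the wrist force passes 120 N, or if a joint passes its speed limit or range.

## Robot

A 7-joint arm with a two-finger parallel gripper is mounted at the origin on the work surface; the furniture and walls round the work are solid. World frame = base frame: x ahead of the robot, y to its left, z up, the work surface at z = 0. Lengths are in m, angles in rad, forces in N, time in s.
With the tool pointing down it reaches from about 0.35 to 0.9 m from the base axis. Payload 8.1 kg.
Tool frame: the origin (TCP) lies at the very end of the fingers, on their centre line; the grasp point (between the pads) lies 19 mm behind it; z points along the fingers, y is the line along which they close (so a half turn about z gives the same grasp; the last joint's range is limited). The gripper opens to 92 mm and grips with 3 to 60 N. Pads are 19 mm wide; open, the fingers measure 130 mm over their backs; the gripper's body (75 mm by 190 mm) begins 47 mm behind the grasp point.
Start: joints at [-1.276, 0.434, 0.025, 1.573, -0.012, 1.134, -0.075], TCP at [0.242, 0.576, 0.227] pointing down, gripper open.
Joint ranges: [-2.62, 2.62], [-0.44, 2.09], [-1.27, 1.32], [0.08, 2.57], [-1.32, 4.46], [0.12, 2], [-2.74, 2.74]. Speed limits (rad/s): [2.22, 2.22, 3.01, 3.01, 3.14, 3.14, 3.14].

## Interface

Orientations are given as a rotation vector (axis times angle).
In Python, from cell import readout, cams, job gives the robot as it stands.
- The arm moves only by the tool drive_tool, never from a script. Its argument "commands" is a list of rows, each a list of 3 entries, a list of its own where there are three numbers: the turn, a rotation vector about the tool's x, y, z in rad, then the shift along the tool's x, y, z in cm, then the gripper's target within -1 to 1 (fully open at 1, half-way at 0, shut at -1). A call has 1 to 20 rows; each row is the pose to reach, as a shift and turn from the pose commanded when the call began, along the tool's axes at that moment; what a row does not reach only later rows make up. A row lasts 1/12 s, in which the tool goes at most 41.7 mm and 7.16 degrees, less where a joint would pass 70% of its speed; a pose out of reach is approached as far as the arm can. A call with a gripper value outside its range is refused whole. The fingers move at their own pace and stop on an object; "newtons" is the grip in N (left out, the last holds). Time passes only in rows, so rows that repeat a pose let the fingers close. It gives the time, the measured TCP pose, the force, the opening and the grip force at its end, in the units of the state.
- readout.observe(): the state, without advancing time (a new reading comes with each control period).
- cams.get_image(name): name is "scene" or "side" or "wrist"; returns the picture (400x640x3 uint8, blue, green, red); there is no depth.
- cams.camera_info(name): a dict with "camera_matrix" (3x3 intrinsics, pixels), "R" (3x3) and "t" (3): a world point X has camera coordinates R X + t. Camera axes: x right, y down, z forward; pixel columns grow to the right and rows downward; lengths in m; the calibration is good to about 2 mm. A picture is of the moment at which its call begins: read the wrist's pose just before it. camera_info takes no time and is no camera call; for the wrist camera it gives the pose at the moment of the call.
- job.sign_off(): hands the job in; it is judged then, once.
The state is a dict: "clock": time; "joints": joint angles; "dq": joint speeds; "joint_efforts": joint torques, N m; "position": TCP position; "ee_rot": TCP orientation; "force": force on the tool from outside, world axes, zero at the start; "ft_torque": the same for the moment, N m; "width": opening from 0.0 (shut) to 1.0 (fully open); "gripper_force": force on a finger pad.
Only numpy, scipy, OpenCV 4.12 (cv2) and the standard library are available. Lean on these libraries where they do the work, as an engineer would, in place of code of your own. Each camera call takes 0.05 s, during which the arm holds its last target. There are 200 camera calls.

## Working session

There is one attempt and no reset: what is moved stays moved. The work goes in short steps, Python scripts to look and compute and a tool call to move; the robot and the scene stay as the last step left them, time stands still between calls to the robot, and variables do not carry over. Pictures are saved under pics/ and viewed, at most 16 in all, crops included, and the job is handed in when it is done.

Besides the shell and the picture viewer there is one more tool, called after "Emit:" by a JSON object that holds its "fn" and its "kwargs", one argument or row to a line. drive_tool: Moves the arm, as the interface text tells. Its arguments: {"type":"object","properties":{"commands":{"type":"array"},"newtons":{"type":"number"}},"required":["commands"]}

```bash
ls; mkdir -p pics
python3 - <<'E'
from cell import readout, cams
import cv2,numpy as np
s=readout.observe();print({k:np.round(v,3) for k,v in s.items()})
for n in ("scene","side","wrist"):
    i=cams.camera_info(n);print(n,np.round(i["camera_matrix"],1).tolist(),np.round(-i["R"].T@i["t"],3),np.round(i["R"],2).tolist())
    im=cams.get_image(n);cv2.imwrite(f"pics/{n}0.png",im)
E
```

```text
pics
{'clock': np.float64(0.0), 'joints': array([-1.276,  0.435,  0.025,  1.574, -0.012,  1.134, -0.075]), 'dq': array([ 0.   , -0.   , -0.   , -0.001,  0.001, -0.   ,  0.001]), 'joint_efforts': array([ 1.0000e-03, -6.6785e+01,  9.8500e-01, -3.1447e+01, -6.1000e-02,
        4.2000e-02,  0.0000e+00]), 'position': array([0.242, 0.576, 0.226]), 'ee_rot': array([-6.21e-01, -3.08e+00,  2.00e-03]), 'force': array([-0.575, -0.676,  0.001]), 'ft_torque': array([ 0.023, -0.016, -0.004]), 'gripper_force': np.float64(0.0), 'width': np.float64(0.998)}
scene [[375.5, 0.0, 327.8], [0.0, 375.5, 203.7], [0.0, 0.0, 1.0]] [ 0.131 -0.568  0.703] [[0.83, -0.55, 0.02], [-0.38, -0.59, -0.71], [0.41, 0.58, -0.7]]
side [[364.8, 0.0, 324.7], [0.0, 364.8, 195.8], [0.0, 0.0, 1.0]] [0.418 0.665 0.533] [[-0.98, -0.2, 0.02], [-0.13, 0.56, -0.82], [0.16, -0.8, -0.58]]
wrist [[288.3, 0.0, 320.6], [0.0, 288.3, 195.4], [0.0, 0.0, 1.0]] [0.176 0.605 0.384] [[0.39, 0.92, -0.0], [0.89, -0.37, 0.27], [0.24, -0.1, -0.96]]
```

View pics/scene0.png

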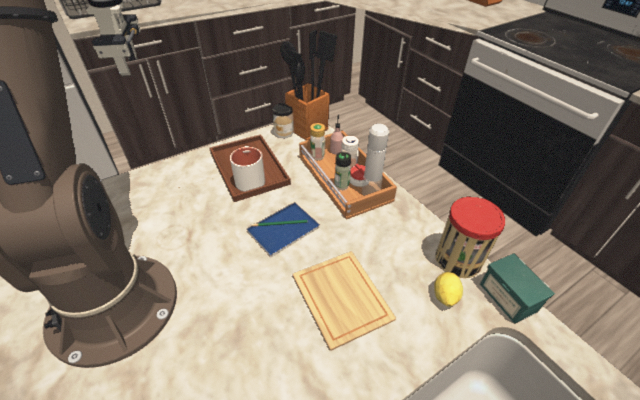

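View pics/side0.png

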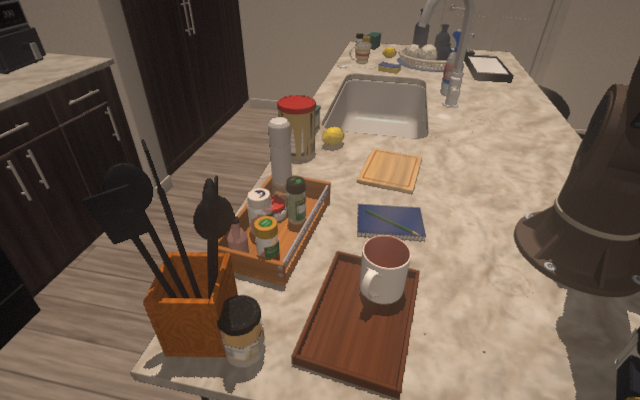

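The scene view shows the mill's top at (379,130), the black-capped jar in front at (343,157), the white-capped jar at (350,143) and the timer at (358,175). The rack runs from (300,150) to (393,190), the board is centred near (343,297) and the tray near (250,167). In the side view the mill's top is at (280,122), the black cap at (296,184), the white cap at (259,196) and the timer at (279,208).

```bash
cat > h.py <<'E'
import numpy as np, cv2
from scipy.spatial.transform import Rotation as R
from cell import readout, cams
def ray(i,p):
    d=i["R"].T@np.linalg.solve(i["camera_matrix"],[p[0],p[1],1.]);return -i["R"].T@i["t"],d/np.linalg.norm(d)
def tri(i1,p1,i2,p2):
    (a,d),(b,e)=ray(i1,p1),ray(i2,p2)
    s=np.linalg.lstsq(np.c_[d,-e],b-a,rcond=None)[0];x,y=a+s[0]*d,b+s[1]*e
    return (x+y)/2,np.linalg.norm(x-y)
def plane(i,p,z):
    o,d=ray(i,p);return o+d*(z-o[2])/d[2]
def proj(i,X):
    c=i["R"]@np.asarray(X)+i["t"];q=i["camera_matrix"]@c;return q[:2]/q[2]
def pose():
    s=readout.observe();return np.array(s["position"]),R.from_rotvec(s["ee_rot"]),s
def go(X,yaw,start=None):
    "shift (cm) and turn (rad, tool axes) to TCP X, tool down, closing line y at yaw in world (mod pi)"
    p,r,_=pose() if start is None else start
    best=None
    for k in (0,np.pi):
        a=yaw+k; y=np.array([np.cos(a),np.sin(a),0]);z=np.array([0,0,-1.]);x=np.cross(y,z)
        t=(r.inv()*R.from_matrix(np.c_[x,y,z])).as_rotvec()
        if best is None or np.linalg.norm(t)<np.linalg.norm(best):best=t
    return np.round(best,3),np.round(r.inv().apply(np.asarray(X)-p)*100,2)
E
python3 - <<'E'
from h import *
s,d=cams.camera_info("scene"),cams.camera_info("side")
for n,a,b in [("mill",(379,130),(280,122)),("black",(343,157),(296,184)),("white",(350,143),(259,196)),("timer",(358,175),(279,208))]:
    X,e=tri(s,a,d,b);print(n,X.round(3),round(e,4))
for n,p,z in [("board",[(294,282),(348,254),(393,318),(336,343)],.012),("tray",[(210,153),(259,137),(290,180),(232,198)],.022),("rackcheek",[(348,205),(393,182)],.056)]:
    q=np.array([plane(s,k,z) for k in p]);print(n,q.round(3).tolist(),q.mean(0).round(3))
p=[(338,255),(386,266),(418,372)]
print("traySide",[plane(d,k,.022).round(3).tolist() for k in [(338,254),(420,260),(298,360),(404,385)]])
print("boardSide",[plane(d,k,.012).round(3).tolist() for k in [(370,151),(423,156),(359,183),(412,190)]])
p,r,_=pose();print(r.as_matrix().round(3).tolist())
i=cams.camera_info("wrist");print(r.inv().apply(-i["R"].T@i["t"]-p), (i["R"]@r.as_matrix()).round(2).tolist())
E
```

```text
mill [ 0.651 -0.023  0.211] 0.0019
black [0.601 0.045 0.107] 0.0015
white [0.663 0.096 0.098] 0.0039
timer [0.648 0.036 0.03 ] 0.0059
board [[0.335, -0.157, 0.012], [0.477, -0.159, 0.012], [0.458, -0.338, 0.012], [0.333, -0.318, 0.012]] [ 0.401 -0.243  0.012]
tray [[0.348, 0.358, 0.022], [0.506, 0.355, 0.022], [0.487, 0.127, 0.022], [0.325, 0.146, 0.022]] [0.416 0.247 0.022]
rackcheek [[0.543, -0.064, 0.056], [0.692, -0.058, 0.056]] [ 0.617 -0.061  0.056]
traySide [[0.489, 0.146, 0.022], [0.33, 0.126, 0.022], [0.508, 0.377, 0.022], [0.353, 0.381, 0.022]]
boardSide [[0.473, -0.316, 0.012], [0.317, -0.323, 0.012], [0.483, -0.134, 0.012], [0.346, -0.133, 0.012]]
[[-0.922, 0.387, -0.0], [0.387, 0.922, -0.001], [-0.0, -0.001, -1.0]]
[ 0.07197406  0.0008198  -0.15768093] [[0.0, 1.0, -0.0], [-0.96, 0.0, -0.27], [-0.27, 0.0, 0.96]]
```

Heights come out right (mill about 0.21, jars about 0.11). Next I move over the rack for a close look.

Run:
```python
from h import *
print(go([.60,.06,.36],np.pi/2))
```

```text
(array([-0.001, -0.   , -0.398]), array([-52.99, -33.7 , -13.34]))
```

Emit:
{"fn": "drive_tool", "kwargs": {
  "commands": [
    [[0,0,0],[0,0,-13.4],1],
    [[0,0,0],[0,0,-13.4],1],
    [[0,0,0],[0,0,-13.4],1],
    [[0,0,0],[0,0,-13.4],1],
    [[0,0,-0.398],[-53,-33.7,-13.4],1],
    [[0,0,-0.398],[-53,-33.7,-13.4],1],
    [[0,0,-0.398],[-53,-33.7,-13.4],1],
    [[0,0,-0.398],[-53,-33.7,-13.4],1],
    [[0,0,-0.398],[-53,-33.7,-13.4],1],
    [[0,0,-0.398],[-53,-33.7,-13.4],1],
    [[0,0,-0.398],[-53,-33.7,-13.4],1],
    [[0,0,-0.398],[-53,-33.7,-13.4],1],
    [[0,0,-0.398],[-53,-33.7,-13.4],1],
    [[0,0,-0.398],[-53,-33.7,-13.4],1],
    [[0,0,-0.398],[-53,-33.7,-13.4],1],
    [[0,0,-0.398],[-53,-33.7,-13.4],1],
    [[0,0,-0.398],[-53,-33.7,-13.4],1],
    [[0,0,-0.398],[-53,-33.7,-13.4],1],
    [[0,0,-0.398],[-53,-33.7,-13.4],1],
    [[0,0,-0.398],[-53,-33.7,-13.4],1]
  ],
  "newtons": 20
}}

```text
clock: 1.82
position: [0.6028, 0.0512, 0.36]
ee_rot: [0.015, 3.141, -0.008]
force: [-1.5, -0.6, 0.2]
width: 1.006
gripper_force: 0.0
```

Run:
```python
from h import *
import json
p,r,s=pose();print(p.round(4),r.as_rotvec().round(3),s["joints"],s["force"])
i=cams.camera_info("wrist");im=cams.get_image("wrist");cv2.imwrite("pics/w1.png",im)
json.dump({k:np.asarray(v).tolist() for k,v in i.items() if k in("camera_matrix","R","t")},open("w1.json","w"))
```

```text
[0.6028 0.0512 0.36  ] [ 0.015  3.141 -0.008] [-0.3873982   0.32914429  0.30237405  1.42305254 -0.09265172  1.40379248
  1.47609779] [-1.48204777 -0.55814502  0.20721936]
```

View pics/w1.png

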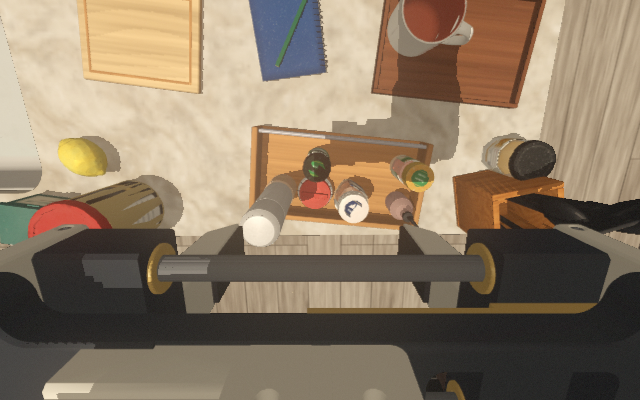

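The wrist view from above shows the mill's head at (262,229), black cap (317,162), white cap (352,207), timer dial (316,192), orange cap (420,178) and oil bottle (403,205). The rack's rim corners are near (252,127), (432,142) and (423,228). A second wrist position gives heights and a closer view, so I zoom crops of both.

Run:
```python
from h import *
print(go([.53,.03,.30],np.pi/2))
```

```text
(array([-0.003, -0.   , -0.008]), array([ 7.16, -2.45,  6.  ]))
```

Emit:
{"fn": "drive_tool", "kwargs": {
  "commands": [
    [[0,0,0],[7,-2,6],1],
    [[0,0,0],[7,-2,6],1],
    [[0,0,0],[7,-2,6],1],
    [[0,0,0],[7,-2,6],1],
    [[0,0,0],[7,-2,6],1],
    [[0,0,0],[7,-2,6],1]
  ]
}}

```text
clock: 2.37
position: [0.5315, 0.0413, 0.3019]
ee_rot: [-0.002, 3.139, 0.001]
force: [0.7, 0.4, -0.6]
width: 0.999
gripper_force: 0.0
```

Run:
```python
from h import *
import json
p,r,s=pose();print(p.round(4),r.as_rotvec().round(3),s["force"])
i=cams.camera_info("wrist");im=cams.get_image("wrist");cv2.imwrite("pics/w2.png",im)
json.dump({k:np.asarray(v).tolist() for k,v in i.items() if k in("camera_matrix","R","t")},open("w2.json","w"))
a=cv2.resize(cv2.imread("pics/w1.png")[110:250,230:450],None,fx=3.6,fy=3.6,interpolation=2)[:290*2]
cv2.imwrite("pics/c1.png",a)
```

```text
[0.5315 0.0413 0.3019] [-2.000e-03  3.139e+00  1.000e-03] [ 0.66888628  0.35586298 -0.55223655]
```

View pics/w2.png

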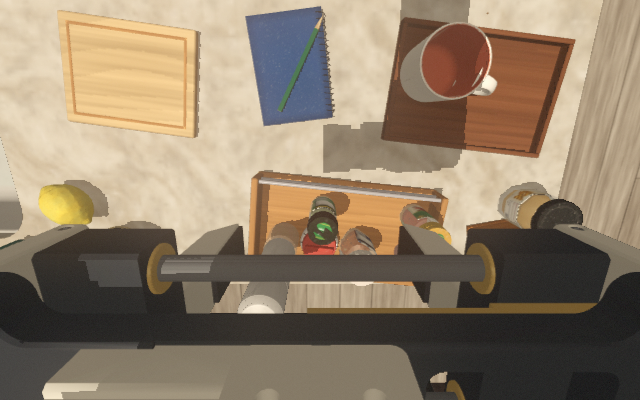

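View pics/c1.png

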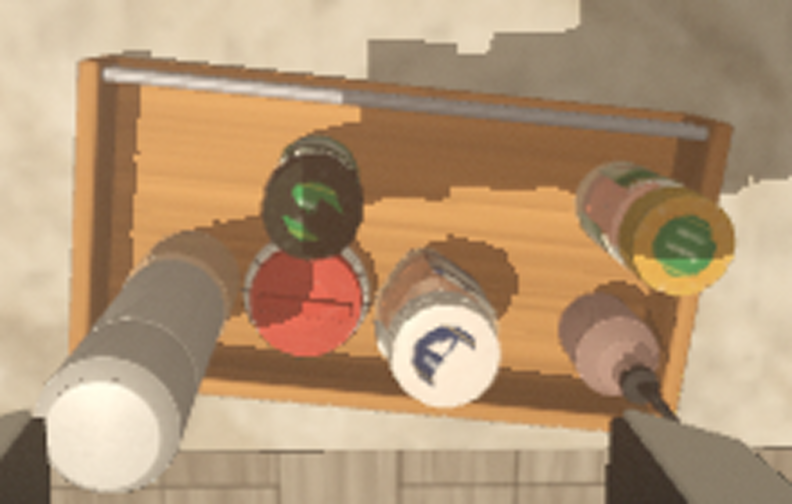

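The crop (scaled 3.6 from (230,110)) puts the mill's head centre at (258.6,227.5), black cap (316.9,166.7), white cap (353.9,208.6), dial (315.3,194.7), orange cap (420.3,178) and bottle shoulder (401,206). Rack rim corners are (253.6,126.7), (433.6,145.3) and (418.3,229.4). In w2 the board's corners are (60,11), (199,31), (196,137), (68,122), and the tray's are (404,18), (574,41), (539,157), (382,139).

Run:
```python
from h import *
import json
W1,W2=[{k:np.array(v) for k,v in json.load(open(f)).items()} for f in("w1.json","w2.json")]
S,D=cams.camera_info("scene"),cams.camera_info("side")
P={"mill":((258.6,227.5),.219),"black":((316.9,166.7),.115),"white":((353.9,208.6),.108),"timer":((315.3,194.7),.049),"orange":((420.3,178),.116),"bottle":((401,206),.09)}
for n,(p,z) in P.items(): print(n,plane(W1,p,z).round(4), "scene",proj(S,plane(W1,p,z)).round(1),"side",proj(D,plane(W1,p,z)).round(1))
X,e=tri(W1,(315.3,194.7),S,(358,175));print("timer tri",X,e)
# black: two wrist views (cap w2 (323,228))
print("black tri",tri(W1,P["black"][0],W2,(323,229)))
print("black tri side",tri(W1,P["black"][0],D,(296,182)),"mill",tri(W1,P["mill"][0],S,(379,130)),tri(W1,P["mill"][0],D,(280,121)))
print("white tri",tri(W1,P["white"][0],S,(350,141)),tri(W1,P["white"][0],D,(259,194)))
q=[plane(W1,p,.056) for p in[(253.6,126.7),(433.6,145.3),(418.3,229.4)]];print("rack",np.round(q,4).tolist(),np.linalg.norm(q[0]-q[1]),np.linalg.norm(q[1]-q[2]),"c",(q[0]+q[2])/2,"yaw",np.arctan2(*(q[0]-q[1])[:2]))
for n,z,p,cy in[("board",.012,[(60,11),(199,31),(196,137),(68,122)],0),("tray",.022,[(404,18),(574,41),(539,157),(382,139)],.058)]:
    q=np.array([plane(W2,k,z) for k in p]);u=q[1]-q[0]+q[2]-q[3];u/=np.linalg.norm(u)
    print(n,q.round(3).tolist(),"c",q.mean(0).round(4),"y-dir",u.round(3),"target",(q.mean(0)+cy*u).round(4))
    print([round(np.linalg.norm(q[k]-q[k-1]),3) for k in range(4)])
print("mug rim c",plane(W2,(455,61),.099))
```

```text
mill [ 0.6501 -0.0177  0.219 ] scene [378. 126.] side [279.7 120. ]
black [0.6004 0.0458 0.115 ] scene [342.6 154.7] side [295.9 180.7]
white [0.6652 0.1001 0.108 ] scene [350.3 138.7] side [257.8 193.8]
timer [0.6593 0.0412 0.049 ] scene [359.9 167.8] side [271.8 201.1]
orange [0.6176 0.1924 0.116 ] scene [317.4 125.3] side [264.7 222.6]
bottle [0.6674 0.1751 0.09  ] scene [335.2 130.8] side [243.6 223.7]
timer tri [0.66229743 0.04273345 0.02214201] 0.009527307386832226
black tri (array([0.60067555, 0.04571978, 0.11321209]), np.float64(0.0001176784833933537))
black tri side (array([0.60059618, 0.04569607, 0.11178726]), np.float64(0.0006335637704348116)) mill (array([ 0.65368167, -0.01996357,  0.20827312]), np.float64(0.0013662795532460997)) (array([ 0.65037095, -0.0183227 ,  0.21675311]), np.float64(0.0011395132948849418))
white tri (array([0.66715144, 0.1015922 , 0.09892515]), np.float64(0.002101680843631923)) (array([0.66393274, 0.09985535, 0.10804957]), np.float64(0.0023185727771796176))
rack [[0.5467, -0.0533, 0.056], [0.5779, 0.2297, 0.056], [0.7205, 0.2171, 0.056]] 0.2847802775114556 0.1431742514169197 c [0.6335699  0.08190091 0.056     ] yaw -3.0317802373244653
board [[0.323, -0.314, 0.012], [0.347, -0.127, 0.012], [0.492, -0.147, 0.012], [0.47, -0.337, 0.012]] c [ 0.408  -0.2314  0.012 ] y-dir [0.121 0.993 0.   ] target [ 0.408  -0.2314  0.012 ]
[np.float64(0.149), np.float64(0.189), np.float64(0.146), np.float64(0.191)]
tray [[0.333, 0.154, 0.022], [0.361, 0.39, 0.022], [0.52, 0.374, 0.022], [0.494, 0.134, 0.022]] c [0.4269 0.2631 0.022 ] y-dir [0.113 0.994 0.   ] target [0.4334 0.3207 0.022 ]
[np.float64(0.161), np.float64(0.237), np.float64(0.16), np.float64(0.242)]
mug rim c [0.39917906 0.19661322 0.099     ]
```

Every spacing agrees: the mill, white jar and black jar are each 59–60 mm from the timer, and the board, tray and rack sides match to a few mm. Furniture yaw is about −6.6°. I start with the mill, with the jaws closing along the rack's x.

```bash
python3 - <<'E'
s=open("h.py").read().split("def go")[0]+'''A,B=-.115,1.456
def go(X,yaw):
    "turn (rad) and shift (cm) in tool axes to TCP X, tool down, closing axis y at world yaw"
    p,r,_=pose();y=np.array([np.cos(yaw),np.sin(yaw),0]);z=np.array([0,0,-1.])
    return (r.inv()*R.from_matrix(np.c_[np.cross(y,z),y,z])).as_rotvec().round(3),np.round(r.inv().apply(np.asarray(X)-p)*100,2)
ux,uy=np.array([.993,-.117,0]),np.array([.117,.993,0])
def board(x,y,z): return np.array([.408,-.2314,z])+x*ux+y*uy
'''
open("h.py","w").write(s)
E
python3 -c "
from h import *
print(go([.651,-.018,.26],A))"
```

```text
(array([3.000e-03, 1.000e-03, 1.687e+00]), array([-11.91,  -5.93,   4.21]))
```

Emit:
{"fn": "drive_tool", "kwargs": {
  "commands": [
    [[0,0,0.2],[-2,-1,0],1],
    [[0,0,0.4],[-4,-2,0],1],
    [[0,0,0.6],[-6,-3,0],1],
    [[0,0,0.8],[-8,-4,0],1],
    [[0,0,1.0],[-10,-5,1],1],
    [[0,0,1.2],[-11.9,-5.9,2],1],
    [[0,0,1.4],[-11.9,-5.9,3],1],
    [[0,0,1.6],[-11.9,-5.9,4.2],1],
    [[0,0,1.687],[-11.9,-5.9,4.2],1],
    [[0,0,1.687],[-11.9,-5.9,4.2],1],
    [[0,0,1.687],[-11.9,-5.9,4.2],1],
    [[0,0,1.687],[-11.9,-5.9,4.2],1],
    [[0,0,1.687],[-11.9,-5.9,4.2],1],
    [[0,0,1.687],[-11.9,-5.9,4.2],1],
    [[0,0,1.687],[-11.9,-5.9,4.2],1],
    [[0,0,1.687],[-11.9,-5.9,4.2],1],
    [[0,0,1.687],[-11.9,-5.9,4.2],1]
  ]
}}

```text
clock: 3.83
position: [0.6498, -0.0184, 0.2589]
ee_rot: [2.343, 2.092, 0.0]
force: [0.2, -0.3, 0.6]
width: 1.001
gripper_force: 0.0
```

Run:
```python
from h import *
p,r,s=pose();print(p.round(4),r.as_rotvec().round(3),s["joints"].round(2) if hasattr(s["joints"],"round") else s["joints"])
i=cams.camera_info("wrist");print("mill top proj",proj(i,[.651,-.018,.219]),"TCP",proj(i,p))
cv2.imwrite("pics/w3.png",cams.get_image("wrist"))
print(go([.651,-.018,.165],A))
```

```text
[ 0.6498 -0.0184  0.2589] [2.343 2.092 0.   ] [-0.48  0.51  0.68  1.5  -0.33  1.25  0.12]
mill top proj [322.53699874 218.4185799 ] TCP [321.16216177 242.34381298]
(array([0.   , 0.   , 0.001]), array([0.08, 0.12, 9.39]))
```

View pics/w3.png

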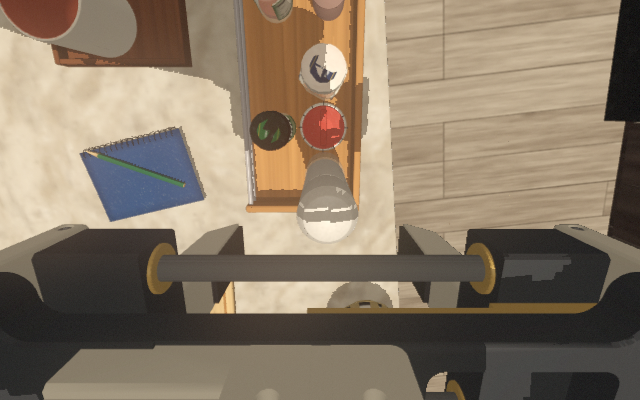

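The mill's head is centred near (326,218), 3 px right of the prediction, so mill x is about 0.653. I go down and grip.

Emit:
{"fn": "drive_tool", "kwargs": {
  "commands": [
    [[0,0,0],[0,0.2,3],1],
    [[0,0,0],[0,0.3,6],1],
    [[0,0,0],[0,0.3,8],1],
    [[0,0,0],[0,0.3,9.4],1],
    [[0,0,0],[0,0.3,9.4],1],
    [[0,0,0],[0,0.3,9.4],0],
    [[0,0,0],[0,0.3,9.4],-0.5],
    [[0,0,0],[0,0.3,9.4],-1],
    [[0,0,0],[0,0.3,9.4],-1],
    [[0,0,0],[0,0.3,9.4],-1],
    [[0,0,0],[0,0.3,9.4],-1],
    [[0,0,0],[0,0.3,9.4],-1],
    [[0,0,0],[0,0.3,9.4],-1]
  ],
  "newtons": 25
}}

```text
clock: 4.97
position: [0.6523, -0.0191, 0.1649]
ee_rot: [2.346, 2.089, 0.001]
force: [0.3, 0.4, 1.0]
width: 0.497
gripper_force: 25.0
```

Run:
```python
from h import *
import json
# refine from w3: measured pixels against the earlier estimates
p,r,s=pose();print(p.round(4),s["joints"],s["width"],s["gripper_force"])
print("up",go(p+[0,0,.11],A),"boardhover",board(0,-.064,.275).round(3),go(board(0,-.064,.275),A), "pos",go(board(0,-.064,.168),A))
```

```text
[ 0.6523 -0.0191  0.1649] [-0.45427991  0.58901448  0.63460443  1.61223472 -0.38540081  1.06809389
  0.17196077] 0.49714015268874306 25.00021567893782
up (array([ 0.   , -0.   , -0.001]), array([  0.,   0., -11.])) boardhover [ 0.401 -0.295  0.275] (array([ 0.   , -0.   , -0.001]), array([-30.31, -21.82, -11.02])) pos (array([ 0.   , -0.   , -0.001]), array([-30.31, -21.82,  -0.32]))
```

Emit:
{"fn": "drive_tool", "kwargs": {
  "commands": [
    [[0,0,0],[0,0,-1],-1],
    [[0,0,0],[0,0,-3],-1],
    [[0,0,0],[0,0,-6],-1],
    [[0,0,0],[0,0,-9],-1],
    [[0,0,0],[0,0,-11],-1],
    [[0,0,0],[-2,-1,-11],-1],
    [[0,0,0],[-4.5,-3,-11],-1],
    [[0,0,0],[-7,-5,-11],-1],
    [[0,0,0],[-9.5,-7,-11],-1],
    [[0,0,0],[-12,-9,-11],-1],
    [[0,0,0],[-14.5,-11,-11],-1],
    [[0,0,0],[-17,-13,-11],-1],
    [[0,0,0],[-19.5,-14.5,-11],-1],
    [[0,0,0],[-22,-16,-11],-1],
    [[0,0,0],[-24.5,-17.5,-11],-1],
    [[0,0,0],[-27,-19.5,-11],-1],
    [[0,0,0],[-29,-21,-11],-1],
    [[0,0,0],[-30.3,-21.8,-11],-1],
    [[0,0,0],[-30.3,-21.8,-11],-1],
    [[0,0,0],[-30.3,-21.8,-11],-1]
  ]
}}

```text
clock: 6.63
position: [0.3998, -0.2954, 0.2752]
ee_rot: [-2.349, -2.086, -0.001]
force: [-0.1, 0.8, -2.4]
width: 0.5
gripper_force: 25.0
```

Run:
```python
from h import *
p,r,s=pose();print(p.round(4),np.round(s["joints"],2),s["force"])
print(go(board(0,-.064,.168),A))
cv2.imwrite("pics/s4.png",cams.get_image("scene")[100:380,250:550])
```

```text
[ 0.3998 -0.2954  0.2752] [-0.14  0.21  0.82  1.85 -0.17  1.15  0.62] [-0.13557269  0.84821608 -2.436272  ]
(array([ 0.   , -0.001, -0.004]), array([ 0.05,  0.06, 10.72]))
```

View pics/s4.png

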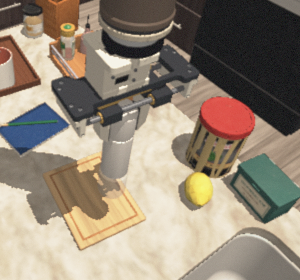

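The crop shows the mill held upright over the far end of the board. I set it down.

Emit:
{"fn": "drive_tool", "kwargs": {
  "commands": [
    [[0,0,0],[0,0,2],-1],
    [[0,0,0],[0,0,5],-1],
    [[0,0,0],[0,0,8],-1],
    [[0,0,0],[0,0,9.8],-1],
    [[0,0,0],[0,0,10.4],-1],
    [[0,0,0],[0,0,10.8],-1],
    [[0,0,0],[0,0,10.8],-1],
    [[0,0,0],[0,0,10.8],-1],
    [[0,0,0],[0,0,10.8],-0.1],
    [[0,0,0],[0,0,10.8],0.3],
    [[0,0,0],[0,0,10.8],0.7],
    [[0,0,0],[0,0,10.8],1],
    [[0,0,0],[0,0,10.8],1],
    [[0,0,0],[0,0,10.8],1],
    [[0,0,0],[0,0,9],1],
    [[0,0,0],[0,0,5],1],
    [[0,0,0],[0,0,1],1],
    [[0,0,0],[0,0,-2],1],
    [[0,0,0],[0,0,-2],1],
    [[0,0,0],[0,0,-2],1]
  ]
}}

```text
clock: 8.35
position: [0.4013, -0.2954, 0.2963]
ee_rot: [2.344, 2.087, 0.003]
force: [-0.1, 0.8, -0.3]
width: 0.999
gripper_force: 0.0
```

Run:
```python
from h import *
p,r,s=pose();print(p.round(4),s["force"])
print("black hover",go([.6,.0457,.20],A))
```

```text
[ 0.4013 -0.2954  0.2963] [-0.12259318  0.78577359 -0.27321382]
black hover (array([ 0.004,  0.   , -0.001]), array([36.18, 15.76,  9.67]))
```

Emit:
{"fn": "drive_tool", "kwargs": {
  "commands": [
    [[0,0,0],[3.5,1.5,0],1],
    [[0,0,0],[7,3,0],1],
    [[0,0,0],[10.5,4.6,0],1],
    [[0,0,0],[14,6.1,0],1],
    [[0,0,0],[17.5,7.6,0],1],
    [[0,0,0],[21,9.1,0],1],
    [[0,0,0],[24.5,10.7,2],1],
    [[0,0,0],[28,12.2,4],1],
    [[0,0,0],[31.5,13.7,6],1],
    [[0,0,0],[34.5,15,8],1],
    [[0,0,0],[36.2,15.8,9.6],1],
    [[0,0,0],[36.2,15.8,9.6],1],
    [[0,0,0],[36.2,15.8,9.6],1],
    [[0,0,0],[36.2,15.8,9.6],1]
  ]
}}

```text
clock: 9.52
position: [0.5986, 0.045, 0.198]
ee_rot: [-2.348, -2.087, 0.003]
force: [-0.2, -0.7, 0.4]
width: 1.0
gripper_force: 0.0
```

Run:
```python
from h import *
p,r,s=pose();print(p.round(4))
i=cams.camera_info("wrist");im=cams.get_image("wrist")
for n,X in dict(black=[.6004,.0457,.115],timer=[.6593,.0412,.049],white=[.665,.1,.108]).items(): print(n,proj(i,X))
cv2.imwrite("pics/w5.png",im)
print(go([.6,.0457,.074],A))
```

```text
[0.5986 0.045  0.198 ]
black [322.98610582 201.00939418]
timer [376.78627985 181.62889137]
white [392.17870681 128.25519098]
(array([-0.   ,  0.001, -0.003]), array([ 0.13,  0.09, 12.48]))
```

View pics/w5.png

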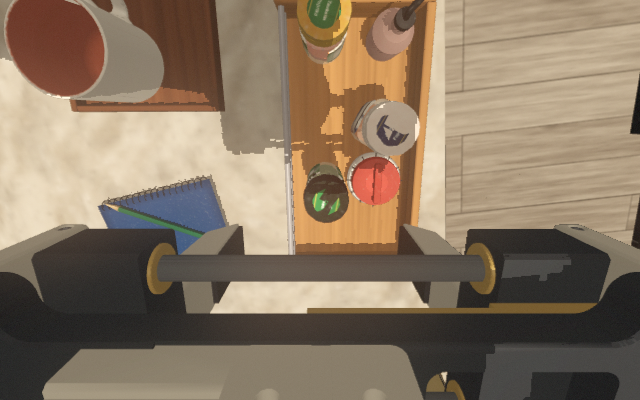

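The black cap is at (326,198), about 2 mm further +x and +y than predicted. The timer (376,180) and white cap (393,127) match. I grip the black jar.

Emit:
{"fn": "drive_tool", "kwargs": {
  "commands": [
    [[0,0,0],[0,0.2,3],1],
    [[0,0,0],[0.2,0.3,6],1],
    [[0,0,0],[0.2,0.3,9],1],
    [[0,0,0],[0.2,0.3,11.5],1],
    [[0,0,0],[0.2,0.3,12.4],1],
    [[0,0,0],[0.2,0.3,12.4],1],
    [[0,0,0],[0.2,0.3,12.4],0],
    [[0,0,0],[0.2,0.3,12.4],-0.5],
    [[0,0,0],[0.2,0.3,12.4],-1],
    [[0,0,0],[0.2,0.3,12.4],-1],
    [[0,0,0],[0.2,0.3,12.4],-1],
    [[0,0,0],[0.2,0.3,12.4],-1],
    [[0,0,0],[0.2,0.3,12.4],-1],
    [[0,0,0],[0.2,0.3,12.4],-1]
  ],
  "newtons": 15
}}

```text
clock: 10.73
position: [0.6026, 0.0481, 0.0748]
ee_rot: [2.346, 2.089, 0.0]
force: [0.3, 0.2, -0.5]
width: 0.471
gripper_force: 0.0
```

Run:
```python
from h import *
p,r,s=pose();print(p.round(4),s["width"]*.092,s["force"])
print("hover",go(board(.04,.015,.184),A))
```

```text
[0.6026 0.0481 0.0748] 0.04329654839273958 [ 0.26671931  0.18991428 -0.46102733]
hover (array([ 0.   , -0.   , -0.001]), array([-28.52, -12.1 , -10.92]))
```

Emit:
{"fn": "drive_tool", "kwargs": {
  "commands": [
    [[0,0,0],[0,0,0],-1],
    [[0,0,0],[0,0,0],-1],
    [[0,0,0],[0,0,0],-1]
  ]
}}

```text
clock: 10.98
position: [0.6026, 0.048, 0.0747]
ee_rot: [-2.347, -2.089, -0.0]
force: [-0.4, 0.6, 0.6]
width: 0.44
gripper_force: 15.0
```

Emit:
{"fn": "drive_tool", "kwargs": {
  "commands": [
    [[0,0,0],[0,0,-1],-1],
    [[0,0,0],[0,0,-3],-1],
    [[0,0,0],[0,0,-6],-1],
    [[0,0,0],[0,0,-9],-1],
    [[0,0,0],[0,0,-11],-1],
    [[0,0,0],[-1.5,-0.6,-11],-1],
    [[0,0,0],[-4,-1.7,-11],-1],
    [[0,0,0],[-7,-3,-11],-1],
    [[0,0,0],[-10,-4.2,-11],-1],
    [[0,0,0],[-13,-5.5,-11],-1],
    [[0,0,0],[-16,-6.8,-11],-1],
    [[0,0,0],[-19,-8.1,-11],-1],
    [[0,0,0],[-22,-9.3,-11],-1],
    [[0,0,0],[-25,-10.6,-11],-1],
    [[0,0,0],[-27,-11.5,-11],-1],
    [[0,0,0],[-28.5,-12.1,-11],-1],
    [[0,0,0],[-28.5,-12.1,-11],-1],
    [[0,0,0],[-28.5,-12.1,-8],-1],
    [[0,0,0],[-28.5,-12.1,-5],-1],
    [[0,0,0],[-28.5,-12.1,-4],-1]
  ]
}}

```text
clock: 12.65
position: [0.4475, -0.2196, 0.1118]
ee_rot: [-2.343, -2.087, 0.003]
force: [-0.8, 0.6, -0.8]
width: 0.442
gripper_force: 15.0
```

Run:
```python
from h import *
p,r,s=pose();print(p.round(4),s["width"]*.092,s["force"],s["gripper_force"])
print(go(board(.04,.015,.0768),A))
```

```text
[ 0.4475 -0.2196  0.1118] 0.040673058688451356 [-0.7827765   0.56355403 -0.82191606] 14.989739768207073
(array([-0.004, -0.001, -0.001]), array([-0.14,  0.23,  3.5 ]))
```

Emit:
{"fn": "drive_tool", "kwargs": {
  "commands": [
    [[0,0,0],[0,0,1.5],-1],
    [[0,0,0],[0,0,2.8],-1],
    [[0,0,0],[0,0,3.4],-1],
    [[0,0,0],[0,0,3.7],-1],
    [[0,0,0],[0,0,3.7],-1],
    [[0,0,0],[0,0,3.7],-1]
  ]
}}

```text
clock: 13.15
position: [0.4498, -0.2212, 0.0783]
ee_rot: [2.346, 2.089, 0.001]
force: [-0.6, -0.5, 0.0]
width: 0.44
gripper_force: 15.0
```

Emit:
{"fn": "drive_tool", "kwargs": {
  "commands": [
    [[0,0,0],[0,0,0.12],-1],
    [[0,0,0],[0,0,0.12],-1],
    [[0,0,0],[0,0,0.12],-0.1],
    [[0,0,0],[0,0,0.12],0.4],
    [[0,0,0],[0,0,0.12],1],
    [[0,0,0],[0,0,0.12],1],
    [[0,0,0],[0,0,0.12],1],
    [[0,0,0],[0,0,-2],1],
    [[0,0,0],[0,0,-5],1],
    [[0,0,0],[0,0,-9],1],
    [[0,0,0],[0,0,-12.5],1],
    [[0,0,0],[0,0,-13],1],
    [[0,0,0],[0,0,-13],1],
    [[0,0,0],[0,0,-13],1]
  ]
}}

```text
clock: 14.32
position: [0.4494, -0.2207, 0.2074]
ee_rot: [-2.346, -2.089, -0.001]
force: [0.2, -0.1, -0.4]
width: 0.996
gripper_force: 0.0
```

Run:
```python
from h import *
p,r,s=pose();print(p.round(4),s["force"])
print("white hover",go([.6655,.1005,.20],A))
```

```text
[ 0.4494 -0.2207  0.2074] [ 0.20921871 -0.14488492 -0.38906506]
white hover (array([ 0.   , -0.001, -0.001]), array([34.39, 17.77,  0.77]))
```

Emit:
{"fn": "drive_tool", "kwargs": {
  "commands": [
    [[0,0,0],[3.4,1.8,0],1],
    [[0,0,0],[6.9,3.6,0],1],
    [[0,0,0],[10.3,5.3,0],1],
    [[0,0,0],[13.8,7.1,0],1],
    [[0,0,0],[17.2,8.9,0],1],
    [[0,0,0],[20.6,10.7,0],1],
    [[0,0,0],[24,12.4,0],1],
    [[0,0,0],[27.5,14.2,0.8],1],
    [[0,0,0],[31,16,0.8],1],
    [[0,0,0],[33.5,17.3,0.8],1],
    [[0,0,0],[34.4,17.8,0.8],1],
    [[0,0,0],[34.4,17.8,0.8],1],
    [[0,0,0],[34.4,17.8,0.8],1],
    [[0,0,0],[34.4,17.8,0.8],1]
  ]
}}

```text
clock: 15.48
position: [0.6651, 0.0975, 0.1989]
ee_rot: [-2.349, -2.086, 0.003]
force: [0.1, -0.2, -0.3]
width: 1.001
gripper_force: 0.0
```

Run:
```python
from h import *
p,r,s=pose();print(p.round(4))
i=cams.camera_info("wrist");im=cams.get_image("wrist")
c=im[120:260,240:460].copy();print("white pred",proj(i,[.6655,.1005,.108]))
cv2.imwrite("pics/w6.png",cv2.resize(im[100:260,220:460],None,fx=3,fy=3))
print(go([.6655,.1005,.074],A))
```

```text
[0.6651 0.0975 0.1989]
white pred [321.20029485 196.23308918]
(array([-0.001,  0.001, -0.004]), array([ 0.32,  0.  , 12.54]))
```

View pics/w6.png

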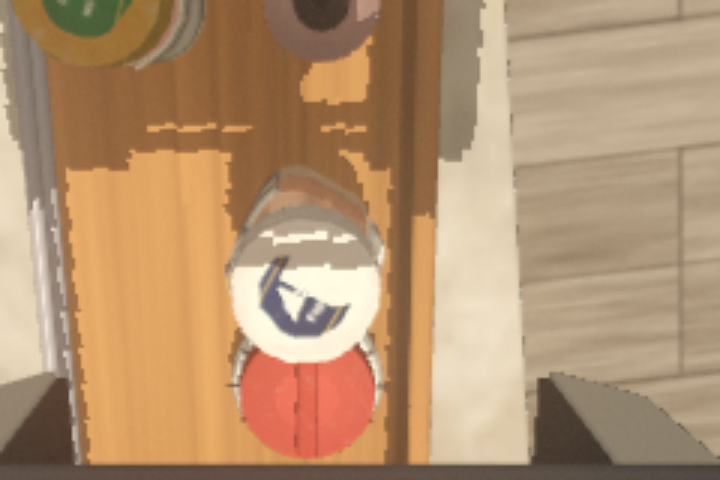

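The white cap is at (321.7,196.7), as predicted. I grip it.

Emit:
{"fn": "drive_tool", "kwargs": {
  "commands": [
    [[0,0,0],[0.2,0,3],1],
    [[0,0,0],[0.3,0,6],1],
    [[0,0,0],[0.3,0,9],1],
    [[0,0,0],[0.3,0,11.5],1],
    [[0,0,0],[0.3,0,12.4],1],
    [[0,0,0],[0.3,0,12.4],1],
    [[0,0,0],[0.3,0,12.4],0],
    [[0,0,0],[0.3,0,12.4],-0.5],
    [[0,0,0],[0.3,0,12.4],-1],
    [[0,0,0],[0.3,0,12.4],-1],
    [[0,0,0],[0.3,0,12.4],-1],
    [[0,0,0],[0.3,0,12.4],-1],
    [[0,0,0],[0.3,0,12.4],-1],
    [[0,0,0],[0.3,0,12.4],-1],
    [[0,0,0],[0.3,0,12.4],-1],
    [[0,0,0],[0.3,0,12.4],-1]
  ]
}}

```text
clock: 16.87
position: [0.6665, 0.1031, 0.076]
ee_rot: [2.347, 2.089, 0.001]
force: [-2.2, 0.3, 4.5]
width: 0.541
gripper_force: 14.9
```

Run:
```python
from h import *
p,r,s=pose();print(p.round(4),s["width"]*.092,s["gripper_force"])
print("hover",go(board(-.03,.06,p[2]+.112),A))
```

```text
[0.6665 0.1031 0.076 ] 0.04977694074916544 14.928264138288796
hover (array([ 0.   , -0.   , -0.001]), array([-30.21, -24.8 , -11.21]))
```

The width is 50 against an expected 47, with some upward force. I lift a little and check.

Emit:
{"fn": "drive_tool", "kwargs": {
  "commands": [
    [[0,0,0],[0,0,-0.5],-1],
    [[0,0,0],[0,0,-1.5],-1],
    [[0,0,0],[0,0,-3],-1],
    [[0,0,0],[0,0,-5],-1],
    [[0,0,0],[0,0,-8],-1],
    [[0,0,0],[0,0,-11],-1],
    [[0,0,0],[0,0,-11],-1],
    [[0,0,0],[0,0,-11],-1]
  ]
}}

```text
clock: 17.53
position: [0.6676, 0.1029, 0.1883]
ee_rot: [2.345, 2.087, 0.006]
force: [0.1, 0.2, -1.9]
width: 0.544
gripper_force: 14.9
```

Run:
```python
from h import *
p,r,s=pose();print(p.round(4),s["width"]*.092,s["gripper_force"],s["force"])
a=cams.get_image("side");b=cams.get_image("scene")
cv2.imwrite("pics/s7.png",np.hstack([cv2.resize(a[100:300,200:350],None,fx=2.6,fy=2.6),cv2.resize(b[60:260,280:430],None,fx=2.6,fy=2.6)]))
```

```text
[0.6676 0.1029 0.1883] 0.05008751575974768 14.922770368284546 [ 0.10277402  0.18697386 -1.85917592]
```

View pics/s7.png

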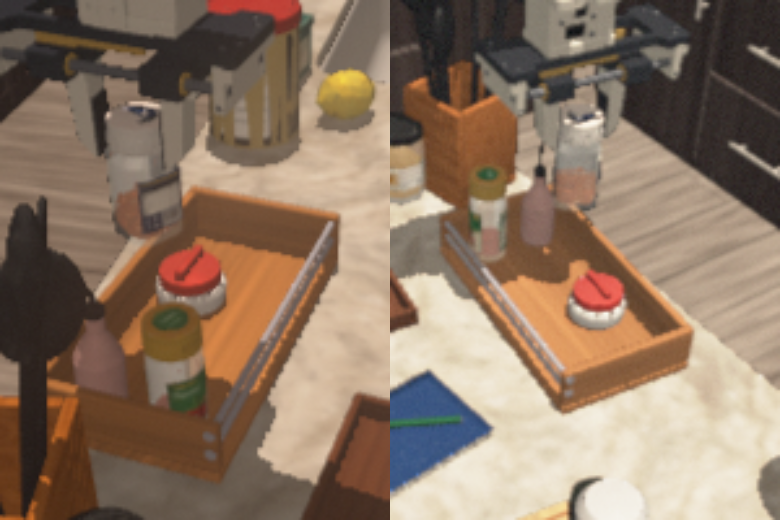

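The crops show the white jar held clear, and the timer alone in its place with room around it. The jar's axis runs from (135,110) to (150,235) in the side half and (580,115) to (575,205) in the scene half, so I check those for tilt.

Run:
```python
from h import *
D,S=cams.camera_info("side"),cams.camera_info("scene")
p=pose()[0]
for n,i in(("side",D),("scene",S)):
    print(n,proj(i,[p[0],p[1],.222]),proj(i,[p[0],p[1],.122]))
f=lambda u,v,ox,oy:(ox+u/2.6,oy+v/2.6)
for a,b in[((135,110),(580-390,115)),((150,228),(575-390,200))]:
    print(tri(D,f(*a,200,100),S,f(*b,280,60)))
a=cams.get_image("side");cv2.imwrite("pics/s8.png",cv2.resize(a[125:205,225:305],None,fx=7,fy=7,interpolation=2))
```

```text
side [251.50385789 143.78871313] [256.37978177 188.88596119]
scene [352.64238754 100.39779623] [350.17129013 133.74697595]
(array([0.66522698, 0.0958136 , 0.21834858]), np.float64(0.00767156572020809))
(array([0.6649907 , 0.09496244, 0.11824589]), np.float64(0.0034771670089765844))
```

View pics/s8.png

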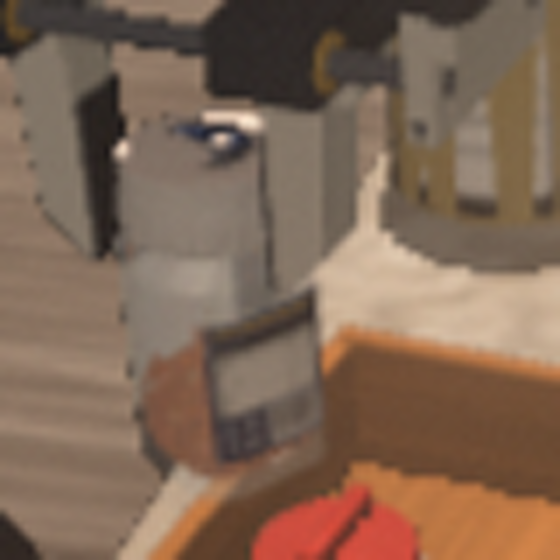

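The jar hangs upright (top to bottom runs as a vertical should). It goes to the board.

Run:
```python
from h import *
print(go(board(-.03,.06,.188),A))
```

```text
(array([-0.002,  0.   , -0.001]), array([-30.2 , -24.7 ,  -0.28]))
```

Emit:
{"fn": "drive_tool", "kwargs": {
  "commands": [
    [[0,0,0],[-1,-0.8,0],-1],
    [[0,0,0],[-3,-2.5,0],-1],
    [[0,0,0],[-5.5,-4.5,0],-1],
    [[0,0,0],[-8,-6.5,0],-1],
    [[0,0,0],[-10.5,-8.6,0],-1],
    [[0,0,0],[-13,-10.6,0],-1],
    [[0,0,0],[-15.5,-12.7,0],-1],
    [[0,0,0],[-18,-14.7,0],-1],
    [[0,0,0],[-20.5,-16.8,0],-1],
    [[0,0,0],[-23,-18.8,0],-1],
    [[0,0,0],[-25.5,-20.8,0],-1],
    [[0,0,0],[-28,-22.9,0],-1],
    [[0,0,0],[-29.5,-24.1,0],-1],
    [[0,0,0],[-30.2,-24.7,0],-1],
    [[0,0,0],[-30.2,-24.7,0],-1],
    [[0,0,0],[-30.2,-24.7,3],-1],
    [[0,0,0],[-30.2,-24.7,6],-1],
    [[0,0,0],[-30.2,-24.7,8],-1],
    [[0,0,0],[-30.2,-24.7,9],-1],
    [[0,0,0],[-30.2,-24.7,9],-1]
  ]
}}

```text
clock: 19.35
position: [0.3855, -0.1673, 0.0938]
ee_rot: [-2.343, -2.088, 0.005]
force: [-0.6, 0.8, -1.8]
width: 0.545
gripper_force: 14.9
```

Run:
```python
from h import *
p,r,s=pose();print(p.round(4),s["width"]*.092,s["force"])
print(go(board(-.03,.06,.078),A))
```

```text
[ 0.3855 -0.1673  0.0938] 0.0501439812513904 [-0.56428567  0.803939   -1.81730585]
(array([-0.004,  0.   ,  0.   ]), array([-0.11, -0.01,  1.58]))
```

Emit:
{"fn": "drive_tool", "kwargs": {
  "commands": [
    [[0,0,0],[0,0,0.8],-1],
    [[0,0,0],[0,0,1.3],-1],
    [[0,0,0],[0,0,1.6],-1],
    [[0,0,0],[0,0,1.6],-1],
    [[0,0,0],[0,0,1.6],-1]
  ]
}}

```text
clock: 19.77
position: [0.3864, -0.1684, 0.0801]
ee_rot: [2.346, 2.088, 0.001]
force: [0.1, 0.9, -1.6]
width: 0.546
gripper_force: 14.9
```

Emit:
{"fn": "drive_tool", "kwargs": {
  "commands": [
    [[0,0,0],[0,0,0.1],-1],
    [[0,0,0],[0,0,0.2],-1],
    [[0,0,0],[0,0,0.2],-1]
  ]
}}

```text
clock: 20.02
position: [0.3865, -0.1683, 0.078]
ee_rot: [2.346, 2.089, 0.001]
force: [-0.4, 1.5, 2.0]
width: 0.544
gripper_force: 14.9
```

Contact. I release and rise.

Emit:
{"fn": "drive_tool", "kwargs": {
  "commands": [
    [[0,0,0],[0,0,0],0.2],
    [[0,0,0],[0,0,0],0.6],
    [[0,0,0],[0,0,0],1],
    [[0,0,0],[0,0,0],1],
    [[0,0,0],[0,0,0],1],
    [[0,0,0],[0,0,-2],1],
    [[0,0,0],[0,0,-5],1],
    [[0,0,0],[0,0,-9],1],
    [[0,0,0],[0,0,-12],1],
    [[0,0,0],[0,0,-12],1],
    [[0,0,0],[0,0,-12],1]
  ]
}}

```text
clock: 20.93
position: [0.3873, -0.1684, 0.1991]
ee_rot: [2.344, 2.088, 0.005]
force: [-0.4, 0.0, -0.6]
width: 1.002
gripper_force: 0.0
```

Run:
```python
from h import *
p,r,s=pose();print(p.round(4),s["force"],np.round(s["joints"],2))
print("timer hover",go([.6593,.0412,.16],B))
for n in("scene",):
    im=cams.get_image(n);cv2.imwrite("pics/s9.png",cv2.resize(im[110:370,230:430],None,fx=2.3,fy=2.3))
```

```text
[ 0.3873 -0.1684  0.1991] [-0.36290048  0.00353554 -0.60328935] [-0.41  0.14  0.79  2.12 -0.12  0.92  0.34]
timer hover (array([ 0.004,  0.002, -1.571]), array([23.94, 24.6 ,  4.03]))
```

View pics/s9.png

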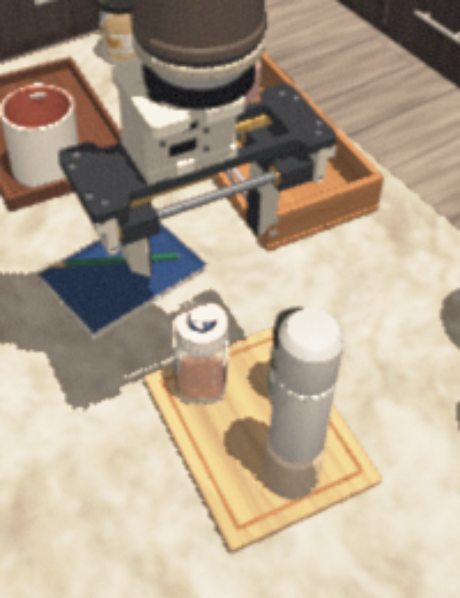

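All three stand upright on the board: white cap at crop (200,350), mill (305,400), black cap behind the mill. Next is the timer, with the jaws closing along the rack's y.

Emit:
{"fn": "drive_tool", "kwargs": {
  "commands": [
    [[0,0,0],[2,2,0],1],
    [[0,0,-0.1],[4,4,0],1],
    [[0,0,-0.22],[6,6,0],1],
    [[0,0,-0.34],[8,8,0],1],
    [[0,0,-0.46],[10,10,0],1],
    [[0,0,-0.58],[12,12,0],1],
    [[0,0,-0.7],[14,14,0],1],
    [[0,0,-0.82],[16,16,0],1],
    [[0,0,-0.94],[18,18,0],1],
    [[0,0,-1.06],[20,20,0],1],
    [[0,0,-1.18],[22,22,0],1],
    [[0,0,-1.3],[23.9,24.6,0],1],
    [[0,0,-1.42],[23.9,24.6,2],1],
    [[0,0,-1.54],[23.9,24.6,4],1],
    [[0,0,-1.571],[23.9,24.6,4],1],
    [[0,0,-1.571],[23.9,24.6,4],1],
    [[0,0,-1.571],[23.9,24.6,4],1],
    [[0,0,-1.571],[23.9,24.6,4],1]
  ]
}}

```text
clock: 22.48
position: [0.658, 0.0403, 0.1572]
ee_rot: [-0.185, -3.135, -0.0]
force: [-0.6, -0.6, 0.1]
width: 0.998
gripper_force: 0.0
```

Run:
```python
from h import *
p,r,s=pose();print(p.round(4),np.round(s["joints"],2))
i=cams.camera_info("wrist");im=cams.get_image("wrist")
hsv=cv2.cvtColor(im,cv2.COLOR_BGR2HSV);m=((hsv[...,0]<8)|(hsv[...,0]>172))&(hsv[...,1]>130)&(hsv[...,2]>90)
q=proj(i,[.6593,.0412,.049]);yy,xx=np.nonzero(m);k=np.hypot(xx-q[0],yy-q[1])<70
print(q,"red",k.sum(),xx[k].mean(),yy[k].mean(),(xx[k].min()+xx[k].max())/2,(yy[k].min()+yy[k].max())/2)
c=(xx[k].mean(),yy[k].mean());print(plane(i,c,.047))
cv2.imwrite("pics/w10.png",im);print(go([.6593,.0412,.014],B))
```

```text
[0.658  0.0403 0.1572] [-0.33  0.56  0.29  1.58 -0.18  1.03  1.46]
[320.67021225 195.06923835] red 2320 319.0637931034483 191.74310344827586 319.0 192.0
[0.65637293 0.03999175 0.047     ]
(array([ 0.   ,  0.   , -0.003]), array([-0.1 ,  0.09, 14.37]))
```

View pics/w10.png

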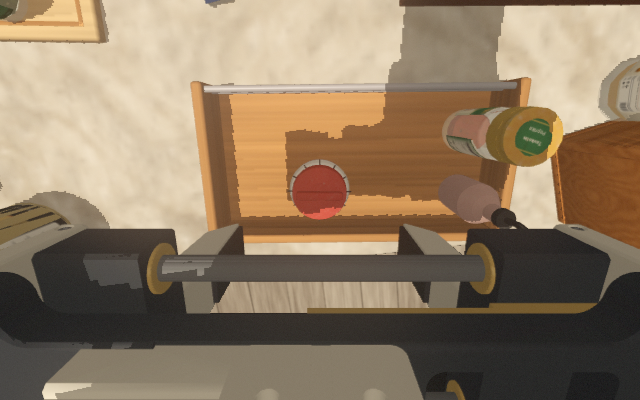

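The dial is at (319,192), straight under the tool, with the bottle and orange jar clear of the jaws. I go straight down.

Emit:
{"fn": "drive_tool", "kwargs": {
  "commands": [
    [[0,0,0],[0,0,3],1],
    [[0,0,0],[0,0,6],1],
    [[0,0,0],[0,0,9],1],
    [[0,0,0],[0,0,11.5],1],
    [[0,0,0],[0,0,13],1],
    [[0,0,0],[0,0,13.8],1],
    [[0,0,0],[0,0,13.8],1],
    [[0,0,0],[0,0,13.8],1]
  ]
}}

```text
clock: 23.2
position: [0.6586, 0.0405, 0.0204]
ee_rot: [0.183, 3.135, 0.0]
force: [0.8, 0.2, 0.3]
width: 1.001
gripper_force: 0.0
```

Run:
```python
from h import *
p,r,s=pose();print(p.round(4),s["force"]);print(go([.658,.0405,.0145],B))
```

```text
[0.6586 0.0405 0.0204] [0.77822959 0.192014   0.2998494 ]
(array([ 0.   ,  0.001, -0.001]), array([ 0.06, -0.01,  0.59]))
```

Emit:
{"fn": "drive_tool", "kwargs": {
  "commands": [
    [[0,0,0],[0,0,0.5],1],
    [[0,0,0],[0,0,0.5],0.4],
    [[0,0,0],[0,0,0.5],-0.2],
    [[0,0,0],[0,0,0.5],-1],
    [[0,0,0],[0,0,0.5],-1],
    [[0,0,0],[0,0,0.5],-1],
    [[0,0,0],[0,0,0.5],-1],
    [[0,0,0],[0,0,0.5],-1],
    [[0,0,0],[0,0,0.5],-1]
  ]
}}

```text
clock: 23.95
position: [0.6583, 0.0404, 0.0151]
ee_rot: [0.182, 3.136, 0.0]
force: [-0.3, 0.6, 4.4]
width: 0.67
gripper_force: 15.0
```

Emit:
{"fn": "drive_tool", "kwargs": {
  "commands": [
    [[0,0,0],[0,0,-0.5],-1],
    [[0,0,0],[0,0,-2],-1],
    [[0,0,0],[0,0,-4.5],-1],
    [[0,0,0],[0,0,-7],-1],
    [[0,0,0],[0,0,-10],-1],
    [[0,0,0],[0,0,-13],-1],
    [[0,0,0],[0,0,-15],-1],
    [[0,0,0],[0,0,-15],-1],
    [[0,0,0],[0,0,-15],-1]
  ]
}}

```text
clock: 24.7
position: [0.6587, 0.0407, 0.166]
ee_rot: [0.182, 3.134, 0.001]
force: [0.0, 0.8, -2.3]
width: 0.671
gripper_force: 15.0
```

Run:
```python
from h import *
p,r,s=pose();print(p.round(4),s["force"],s["width"]*.092,s["gripper_force"])
print(go([.4334,.3207,.165],A))
a=cams.get_image("scene");cv2.imwrite("pics/s11.png",cv2.resize(a[90:240,280:430],None,fx=3.5,fy=3.5))
```

```text
[0.6587 0.0407 0.166 ] [ 0.02089632  0.75913962 -2.25727906] 0.061734589664662436 14.99991551041603
(array([2.00e-03, 1.00e-03, 1.57e+00]), array([25.61, 25.21,  0.06]))
```

View pics/s11.png

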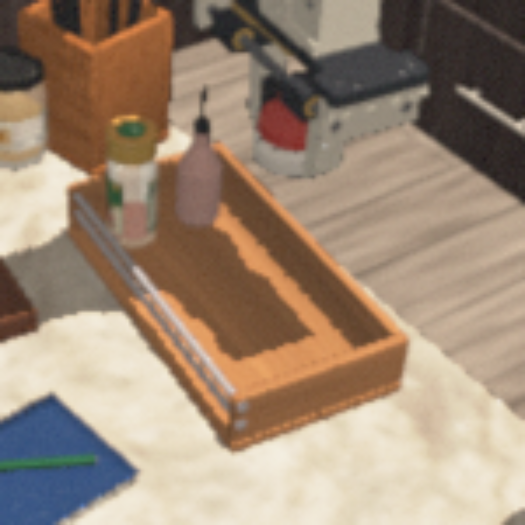

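The crop shows the timer held flat above the rack, with the bottle and orange jar untouched. It goes to the tray with a quarter turn, to keep the gripper body off the mug.

Emit:
{"fn": "drive_tool", "kwargs": {
  "commands": [
    [[0,0,0],[1,1,-1],-1],
    [[0,0,0.08],[2.5,2.5,-1],-1],
    [[0,0,0.18],[4.5,4.5,-1],-1],
    [[0,0,0.28],[6.5,6.5,-1],-1],
    [[0,0,0.38],[8.5,8.5,-1],-1],
    [[0,0,0.48],[10.5,10.5,-1],-1],
    [[0,0,0.58],[12.5,12.5,-1],-1],
    [[0,0,0.68],[14.5,14.5,-1],-1],
    [[0,0,0.78],[16.5,16.5,-1],-1],
    [[0,0,0.88],[18.5,18.3,-1],-1],
    [[0,0,0.98],[20.5,20.2,-1],-1],
    [[0,0,1.08],[22.5,22.2,-1],-1],
    [[0,0,1.18],[24.5,24.1,-1],-1],
    [[0,0,1.28],[25.6,25.2,-1],-1],
    [[0,0,1.38],[25.6,25.2,-1],-1],
    [[0,0,1.48],[25.6,25.2,-1],-1],
    [[0,0,1.57],[25.6,25.2,-1],-1],
    [[0,0,1.57],[25.6,25.2,-1],-1],
    [[0,0,1.57],[25.6,25.2,-1],-1],
    [[0,0,1.57],[25.6,25.2,-1],-1]
  ]
}}

```text
clock: 26.42
position: [0.4323, 0.3204, 0.1743]
ee_rot: [-2.342, -2.094, 0.002]
force: [-0.1, -0.6, -1.0]
width: 0.672
gripper_force: 15.0
```

Run:
```python
from h import *
p,r,s=pose();print(p.round(4),s["force"],s["width"]*.092)
print(go([.4334,.3207,.0125],A))
i=cams.camera_info("wrist");im=cams.get_image("wrist");cv2.imwrite("pics/w12.png",im)
u=np.array([.117,.993,0]);v=np.array([.993,-.117,0]);c=np.array([.4269,.2631,.022])
print([proj(i,c+a*v*.0825+b*u*.12).round(0).tolist() for a in(-1,1) for b in(-1,1)])
```

```text
[0.4323 0.3204 0.1743] [-0.07878921 -0.60465821 -0.99978156] 0.06180569824715383
(array([-0.001,  0.001,  0.003]), array([ 0.05,  0.12, 16.18]))
[[256.0, 320.0], [244.0, 125.0], [386.0, 321.0], [402.0, 126.0]]
```

View pics/w12.png

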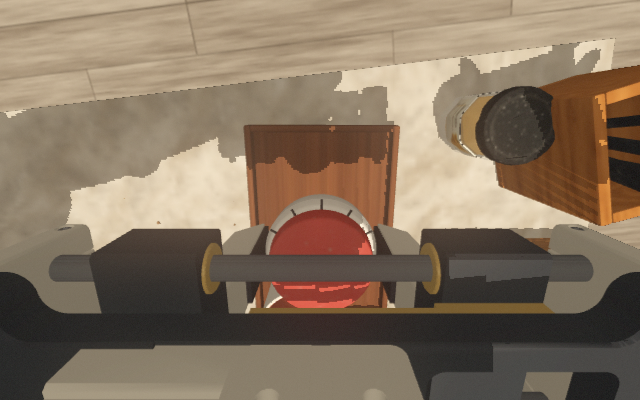

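The tray's far corners (246,126) and (399,126) fall where predicted, so the target holds. I lower the timer.

Emit:
{"fn": "drive_tool", "kwargs": {
  "commands": [
    [[0,0,0],[0,0.1,2],-1],
    [[0,0,0],[0,0.1,5],-1],
    [[0,0,0],[0,0.1,8],-1],
    [[0,0,0],[0,0.1,11],-1],
    [[0,0,0],[0,0.1,13.5],-1],
    [[0,0,0],[0,0.1,15],-1],
    [[0,0,0],[0,0.1,15.8],-1],
    [[0,0,0],[0,0.1,15.8],-1],
    [[0,0,0],[0,0.1,15.8],-1]
  ]
}}

```text
clock: 27.22
position: [0.4343, 0.3203, 0.0171]
ee_rot: [-2.345, -2.09, -0.0]
force: [0.3, -0.6, -1.7]
width: 0.668
gripper_force: 15.0
```

```bash
python3 -c "
from h import *
p,r,s=pose();print(p.round(4),s['force']);print(go([.4334,.3207,.0113],A))"
```

```text
[0.4343 0.3203 0.0171] [ 0.25048235 -0.56409756 -1.71033159]
(array([-0., -0.,  0.]), array([ 0.03, -0.09,  0.58]))
```

Emit:
{"fn": "drive_tool", "kwargs": {
  "commands": [
    [[0,0,0],[0,0,0.3],-1],
    [[0,0,0],[0,0,0.55],-1],
    [[0,0,0],[0,0,0.55],-1],
    [[0,0,0],[0,0,0.55],-1]
  ]
}}

```text
clock: 27.55
position: [0.4341, 0.3206, 0.0117]
ee_rot: [-2.345, -2.09, -0.001]
force: [0.1, 0.2, -0.8]
width: 0.667
gripper_force: 15.0
```

Nearly on the tray floor. I release and rise.

Emit:
{"fn": "drive_tool", "kwargs": {
  "commands": [
    [[0,0,0],[0,0,0.07],-1],
    [[0,0,0],[0,0,0.07],-1],
    [[0,0,0],[0,0,0.07],0.4],
    [[0,0,0],[0,0,0.07],0.75],
    [[0,0,0],[0,0,0.07],0.75],
    [[0,0,0],[0,0,0.07],0.75],
    [[0,0,0],[0,0,-2],0.75],
    [[0,0,0],[0,0,-5],0.75],
    [[0,0,0],[0,0,-9],0.75],
    [[0,0,0],[0,0,-13],1],
    [[0,0,0],[0,0,-17],1],
    [[0,0,0],[0,0,-19],1],
    [[0,0,0],[0,0,-19],1],
    [[0,0,0],[0,0,-19],1]
  ]
}}

```text
clock: 28.72
position: [0.4344, 0.3209, 0.2024]
ee_rot: [-2.345, -2.09, -0.004]
force: [0.8, -0.4, 0.1]
width: 0.997
gripper_force: 0.0
```

Run:
```python
from h import *
p,r,s=pose();print(p.round(4),np.round(s["joints"],2))
i=cams.camera_info("wrist");im=cams.get_image("wrist");cv2.imwrite("pics/w13.png",im)
hsv=cv2.cvtColor(im,cv2.COLOR_BGR2HSV);m=((hsv[...,0]<8)|(hsv[...,0]>172))&(hsv[...,1]>150)&(hsv[...,2]>110)
n,l,st,c=cv2.connectedComponentsWithStats(m.astype(np.uint8))
for k in range(1,n):
    if st[k,4]>300: print(st[k],c[k],plane(i,c[k],.043),proj(i,[.4334,.3207,.043]))
print("white hover",go(board(-.03,.06,.2),A))
```

```text
[0.4344 0.3209 0.2024] [-1.24  0.36  0.68  1.86 -0.27  1.01 -0.57]
[ 298  159   46   47 1673] [320.23430962 181.70711297] [0.43406113 0.32243409 0.043     ] [319.82754337 183.26573397]
[291 282  47  31 499] [313.80561122 298.02204409] [0.40882507 0.17405306 0.043     ] [319.82754337 183.26573397]
white hover (array([-0.   , -0.001,  0.   ]), array([-49.1 ,   0.79,   0.09]))
```

The timer stands at (0.434, 0.322), within 2 mm of its target. Now the white jar goes back.

Emit:
{"fn": "drive_tool", "kwargs": {
  "commands": [
    [[0,0,0],[-3.5,0,0],1],
    [[0,0,0],[-7,0.1,0],1],
    [[0,0,0],[-11,0.2,0],1],
    [[0,0,0],[-15,0.3,0],1],
    [[0,0,0],[-19,0.4,0],1],
    [[0,0,0],[-23,0.5,0],1],
    [[0,0,0],[-27,0.5,0],1],
    [[0,0,0],[-31,0.6,0],1],
    [[0,0,0],[-35,0.7,0],1],
    [[0,0,0],[-39,0.8,0],1],
    [[0,0,0],[-43,0.8,0],1],
    [[0,0,0],[-46.5,0.8,0],1],
    [[0,0,0],[-49.1,0.8,0],1],
    [[0,0,0],[-49.1,0.8,0],1],
    [[0,0,0],[-49.1,0.8,0],1],
    [[0,0,0],[-49.1,0.8,0],1]
  ]
}}

```text
clock: 30.1
position: [0.3849, -0.1676, 0.2004]
ee_rot: [-2.345, -2.089, 0.002]
force: [-0.5, -0.6, -0.1]
width: 1.0
gripper_force: 0.0
```

```bash
python3 -c "
from h import *
p,r,s=pose();print(p.round(4),s['force']);print(go([.3865,-.1683,.078],A))"
```

```text
[ 0.3849 -0.1676  0.2004] [-0.5323666  -0.60051815 -0.08659401]
(array([-0.002,  0.   , -0.   ]), array([-0.05,  0.2 , 12.24]))
```

Emit:
{"fn": "drive_tool", "kwargs": {
  "commands": [
    [[0,0,0],[0,0.1,3],1],
    [[0,0,0],[0,0.1,6],1],
    [[0,0,0],[0,0.1,9],1],
    [[0,0,0],[0,0.1,11],1],
    [[0,0,0],[0,0.1,12.2],1],
    [[0,0,0],[0,0.1,12.2],1],
    [[0,0,0],[0,0.1,12.2],0],
    [[0,0,0],[0,0.1,12.2],-0.5],
    [[0,0,0],[0,0.1,12.2],-1],
    [[0,0,0],[0,0.1,12.2],-1],
    [[0,0,0],[0,0.1,12.2],-1],
    [[0,0,0],[0,0.1,12.2],-1],
    [[0,0,0],[0,0.1,12.2],-1],
    [[0,0,0],[0,0.1,12.2],-1],
    [[0,0,0],[0,0.1,12.2],-1],
    [[0,0,0],[0,0.1,12.2],-1]
  ]
}}

```text
clock: 31.43
position: [0.3866, -0.1684, 0.0793]
ee_rot: [-2.346, -2.09, -0.0]
force: [-0.4, -0.1, 2.3]
width: 0.538
gripper_force: 14.7
```

```bash
python3 -c "
from h import *
p,r,s=pose();print(p.round(4),s['force'],s['width']*.092,s['gripper_force']);print(go([.6665,.1031,.19],A))"
```

```text
[ 0.3866 -0.1684  0.0793] [-0.40156824 -0.12678639  2.2941673 ] 0.04946571710314332 14.736540270096157
(array([ 0., -0., -0.]), array([ 30.19,  24.69, -11.06]))
```

Emit:
{"fn": "drive_tool", "kwargs": {
  "commands": [
    [[0,0,0],[0,0,-1],-1],
    [[0,0,0],[0,0,-3.5],-1],
    [[0,0,0],[0,0,-7],-1],
    [[0,0,0],[0,0,-10],-1],
    [[0,0,0],[0,0,-11.1],-1],
    [[0,0,0],[1.5,1.2,-11.1],-1],
    [[0,0,0],[4,3.3,-11.1],-1],
    [[0,0,0],[7,5.7,-11.1],-1],
    [[0,0,0],[10,8.2,-11.1],-1],
    [[0,0,0],[13,10.6,-11.1],-1],
    [[0,0,0],[16,13.1,-11.1],-1],
    [[0,0,0],[19,15.5,-11.1],-1],
    [[0,0,0],[22,18,-11.1],-1],
    [[0,0,0],[25,20.4,-11.1],-1],
    [[0,0,0],[27.5,22.5,-11.1],-1],
    [[0,0,0],[29.3,24,-11.1],-1],
    [[0,0,0],[30.2,24.7,-11.1],-1],
    [[0,0,0],[30.2,24.7,-11.1],-1],
    [[0,0,0],[30.2,24.7,-11.1],-1],
    [[0,0,0],[30.2,24.7,-11.1],-1]
  ]
}}

```text
clock: 33.1
position: [0.6658, 0.1022, 0.1895]
ee_rot: [-2.346, -2.088, 0.002]
force: [-0.6, -0.9, -1.9]
width: 0.534
gripper_force: 14.1
```

```bash
python3 -c "
from h import *
p,r,s=pose();print(p.round(4),s['force'],s['width']*.092,s['gripper_force']);print(go([.6665,.1031,.0773],A))"
```

```text
[0.6658 0.1022 0.1895] [-0.59814139 -0.93755965 -1.9204845 ] 0.04912596977297037 14.121968232211657
(array([-0.001,  0.001, -0.001]), array([ 0.11,  0.07, 11.22]))
```

Emit:
{"fn": "drive_tool", "kwargs": {
  "commands": [
    [[0,0,0],[0,0,2],-1],
    [[0,0,0],[0,0,5],-1],
    [[0,0,0],[0,0,8],-1],
    [[0,0,0],[0,0,10],-1],
    [[0,0,0],[0,0,10.8],-1],
    [[0,0,0],[0,0,11],-1],
    [[0,0,0],[0,0,11],-1],
    [[0,0,0],[0,0,11],-1]
  ]
}}

```text
clock: 33.77
position: [0.6674, 0.1027, 0.0819]
ee_rot: [2.345, 2.089, 0.003]
force: [-0.0, 0.4, -1.3]
width: 0.536
gripper_force: 14.1
```

Emit:
{"fn": "drive_tool", "kwargs": {
  "commands": [
    [[0,0,0],[0,0,0.15],-1],
    [[0,0,0],[0,0,0.15],-1],
    [[0,0,0],[0,0,0.15],-1]
  ]
}}

```text
clock: 34.02
position: [0.667, 0.1033, 0.0796]
ee_rot: [2.345, 2.09, 0.002]
force: [0.2, 0.1, -1.9]
width: 0.545
gripper_force: 14.1
```

Emit:
{"fn": "drive_tool", "kwargs": {
  "commands": [
    [[0,0,0],[0,0,0.15],-1],
    [[0,0,0],[0,0,0.2],-1],
    [[0,0,0],[0,0,0.2],-1]
  ]
}}

```text
clock: 34.27
position: [0.6669, 0.1032, 0.0774]
ee_rot: [2.345, 2.09, 0.001]
force: [-1.5, -0.0, 4.0]
width: 0.539
gripper_force: 14.9
```

Emit:
{"fn": "drive_tool", "kwargs": {
  "commands": [
    [[0,0,0],[0,0,0],0.2],
    [[0,0,0],[0,0,0],0.6],
    [[0,0,0],[0,0,0],1],
    [[0,0,0],[0,0,0],1],
    [[0,0,0],[0,0,0],1],
    [[0,0,0],[0,0,-2],1],
    [[0,0,0],[0,0,-5],1],
    [[0,0,0],[0,0,-9],1],
    [[0,0,0],[0,0,-12.5],1],
    [[0,0,0],[0,0,-12.5],1]
  ]
}}

```text
clock: 35.1
position: [0.6701, 0.1023, 0.2092]
ee_rot: [2.342, 2.085, 0.013]
force: [0.5, -0.5, 0.7]
width: 1.001
gripper_force: 0.0
```

```bash
python3 -c "
from h import *
p,r,s=pose();print(p.round(4),s['force']);print(go([.4498,-.2212,.2],A))"
```

```text
[0.6701 0.1023 0.2092] [ 0.50793982 -0.45858611  0.68505227]
(array([ 0.01 , -0.002, -0.001]), array([-34.67, -18.16,   0.66]))
```

Emit:
{"fn": "drive_tool", "kwargs": {
  "commands": [
    [[0,0,0],[-3.5,-1.8,0],1],
    [[0,0,0],[-7,-3.6,0],1],
    [[0,0,0],[-10.5,-5.4,0],1],
    [[0,0,0],[-14,-7.2,0],1],
    [[0,0,0],[-17.5,-9,0],1],
    [[0,0,0],[-21,-10.8,0],1],
    [[0,0,0],[-24.5,-12.6,0],1],
    [[0,0,0],[-28,-14.4,0],1],
    [[0,0,0],[-31.5,-16.2,0],1],
    [[0,0,0],[-34,-17.5,0],1],
    [[0,0,0],[-34.7,-17.8,0],1],
    [[0,0,0],[-34.7,-17.8,0],1],
    [[0,0,0],[-34.7,-17.8,0],1],
    [[0,0,0],[-34.7,-17.8,0],1]
  ]
}}

```text
clock: 36.27
position: [0.451, -0.2196, 0.2015]
ee_rot: [-2.343, -2.092, -0.0]
force: [0.6, 1.0, 0.1]
width: 1.001
gripper_force: 0.0
```

```bash
python3 -c "
from h import *
p,r,s=pose();print(p.round(4),s['force']);print(go([.4498,-.2212,.077],A))"
```

```text
[ 0.451  -0.2196  0.2015] [0.55259112 0.95057903 0.11904934]
(array([-0.   , -0.   ,  0.002]), array([-0.17, -0.1 , 12.45]))
```

Emit:
{"fn": "drive_tool", "kwargs": {
  "commands": [
    [[0,0,0],[-0.1,-0.1,3],1],
    [[0,0,0],[-0.1,-0.1,6],1],
    [[0,0,0],[-0.1,-0.1,9],1],
    [[0,0,0],[-0.1,-0.1,11],1],
    [[0,0,0],[-0.1,-0.1,12.4],1],
    [[0,0,0],[-0.1,-0.1,12.4],1],
    [[0,0,0],[-0.1,-0.1,12.4],0],
    [[0,0,0],[-0.1,-0.1,12.4],-0.5],
    [[0,0,0],[-0.1,-0.1,12.4],-1],
    [[0,0,0],[-0.1,-0.1,12.4],-1],
    [[0,0,0],[-0.1,-0.1,12.4],-1],
    [[0,0,0],[-0.1,-0.1,12.4],-1],
    [[0,0,0],[-0.1,-0.1,12.4],-1],
    [[0,0,0],[-0.1,-0.1,12.4],-1],
    [[0,0,0],[-0.1,-0.1,12.4],-1],
    [[0,0,0],[-0.1,-0.1,12.4],-1],
    [[0,0,0],[-0.1,-0.1,12.4],-1],
    [[0,0,0],[-0.1,-0.1,12.4],-1]
  ]
}}

```text
clock: 37.77
position: [0.4489, -0.222, 0.0778]
ee_rot: [2.346, 2.09, 0.0]
force: [0.4, -0.1, 1.7]
width: 0.439
gripper_force: 15.0
```

```bash
python3 -c "
from h import *
p,r,s=pose();print(p.round(4),s['force'],s['width']*.092,s['gripper_force']);print(go([.6026,.048,.19],A))"
```

```text
[ 0.4489 -0.222   0.0778] [ 0.42686323 -0.11636777  1.66464132] 0.04036059821417791 14.979231208562851
(array([ 0.,  0., -0.]), array([ 28.59,  12.17, -11.22]))
```

Emit:
{"fn": "drive_tool", "kwargs": {
  "commands": [
    [[0,0,0],[0,0,-1],-1],
    [[0,0,0],[0,0,-3.5],-1],
    [[0,0,0],[0,0,-7],-1],
    [[0,0,0],[0,0,-10],-1],
    [[0,0,0],[0,0,-11.2],-1],
    [[0,0,0],[1.5,0.6,-11.2],-1],
    [[0,0,0],[4,1.7,-11.2],-1],
    [[0,0,0],[7,3,-11.2],-1],
    [[0,0,0],[10,4.3,-11.2],-1],
    [[0,0,0],[13,5.5,-11.2],-1],
    [[0,0,0],[16,6.8,-11.2],-1],
    [[0,0,0],[19,8.1,-11.2],-1],
    [[0,0,0],[22,9.4,-11.2],-1],
    [[0,0,0],[25,10.6,-11.2],-1],
    [[0,0,0],[27.5,11.7,-11.2],-1],
    [[0,0,0],[28.5,12.2,-11.2],-1],
    [[0,0,0],[28.5,12.2,-11.2],-1],
    [[0,0,0],[28.5,12.2,-11.2],-1],
    [[0,0,0],[28.5,12.2,-11.2],-1]
  ]
}}

```text
clock: 39.35
position: [0.602, 0.0452, 0.1901]
ee_rot: [2.347, 2.087, -0.001]
force: [-0.4, -0.1, -1.1]
width: 0.439
gripper_force: 15.0
```

```bash
python3 -c "
from h import *
p,r,s=pose();print(p.round(4),s['force'],s['width']*.092,s['gripper_force']);print(go([.6026,.0473,.0758],A))"
```

```text
[0.602  0.0452 0.1901] [-0.40610005 -0.07872029 -1.07431215] 0.040383008498185435 14.975564796477556
(array([-0.   ,  0.001, -0.002]), array([ 0.23,  0.04, 11.43]))
```

Emit:
{"fn": "drive_tool", "kwargs": {
  "commands": [
    [[0,0,0],[0,0,2],-1],
    [[0,0,0],[0,0,5],-1],
    [[0,0,0],[0,0,8],-1],
    [[0,0,0],[0,0,10],-1],
    [[0,0,0],[0,0,10.9],-1],
    [[0,0,0],[0,0,11.2],-1],
    [[0,0,0],[0,0,11.2],-1],
    [[0,0,0],[0,0,11.2],-1]
  ]
}}

```text
clock: 40.02
position: [0.6035, 0.0464, 0.0791]
ee_rot: [2.346, 2.088, 0.002]
force: [-0.3, -0.0, -0.5]
width: 0.441
gripper_force: 15.0
```

Emit:
{"fn": "drive_tool", "kwargs": {
  "commands": [
    [[0,0,0],[0,0,0.15],-1],
    [[0,0,0],[0,0,0.15],-1],
    [[0,0,0],[0,0,0.15],-1]
  ]
}}

```text
clock: 40.27
position: [0.6031, 0.0472, 0.077]
ee_rot: [2.345, 2.09, 0.002]
force: [0.3, 0.1, -1.0]
width: 0.437
gripper_force: 15.0
```

Emit:
{"fn": "drive_tool", "kwargs": {
  "commands": [
    [[0,0,0],[0,0,0.1],-1],
    [[0,0,0],[0,0,0.12],-1],
    [[0,0,0],[0,0,0.12],-1],
    [[0,0,0],[0,0,0.12],-1]
  ]
}}

```text
clock: 40.6
position: [0.6033, 0.0472, 0.0757]
ee_rot: [2.345, 2.09, 0.002]
force: [-1.0, 0.6, 5.1]
width: 0.436
gripper_force: 15.0
```

Contact. I release, rise and go on to the mill.

Emit:
{"fn": "drive_tool", "kwargs": {
  "commands": [
    [[0,0,0],[0,0,-0.05],0.2],
    [[0,0,0],[0,0,-0.05],0.6],
    [[0,0,0],[0,0,-0.05],1],
    [[0,0,0],[0,0,-0.05],1],
    [[0,0,0],[0,0,-0.05],1],
    [[0,0,0],[0,0,-2],1],
    [[0,0,0],[0,0,-5],1],
    [[0,0,0],[0,0,-9],1],
    [[0,0,0],[0,0,-13],1],
    [[0,0,0],[0,0,-17],1],
    [[0,0,0],[0,0,-20],1],
    [[0,0,0],[0,0,-20],1],
    [[0,0,0],[0,0,-20],1]
  ]
}}

```text
clock: 41.68
position: [0.6036, 0.047, 0.2769]
ee_rot: [2.344, 2.089, 0.005]
force: [0.0, -0.3, 0.2]
width: 1.0
gripper_force: 0.0
```

```bash
python3 -c "
from h import *
p,r,s=pose();print(p.round(4),s['force']);print(go([.4008,-.2952,.276],A))"
```

```text
[0.6036 0.047  0.2769] [ 0.03432761 -0.28410522  0.18449902]
(array([ 0.003, -0.001,  0.   ]), array([-3.632e+01, -1.622e+01, -2.000e-02]))
```

Emit:
{"fn": "drive_tool", "kwargs": {
  "commands": [
    [[0,0,0],[-3.5,-1.6,0],1],
    [[0,0,0],[-7,-3.1,0],1],
    [[0,0,0],[-10.5,-4.7,0],1],
    [[0,0,0],[-14,-6.3,0],1],
    [[0,0,0],[-17.5,-7.8,0],1],
    [[0,0,0],[-21,-9.4,0],1],
    [[0,0,0],[-24.5,-10.9,0],1],
    [[0,0,0],[-28,-12.5,0],1],
    [[0,0,0],[-31.5,-14.1,0],1],
    [[0,0,0],[-34.5,-15.4,0],1],
    [[0,0,0],[-36.3,-16.2,0],1],
    [[0,0,0],[-36.3,-16.2,0],1],
    [[0,0,0],[-36.3,-16.2,0],1],
    [[0,0,0],[-36.3,-16.2,0],1]
  ]
}}

```text
clock: 42.85
position: [0.4002, -0.2938, 0.2741]
ee_rot: [-2.344, -2.09, 0.001]
force: [0.1, 0.4, 0.7]
width: 0.998
gripper_force: 0.0
```

```bash
python3 -c "
from h import *
p,r,s=pose();print(p.round(4),s['force']);print(go([.4008,-.2952,.167],A))"
```

```text
[ 0.4002 -0.2938  0.2741] [0.10510825 0.43620998 0.74235255]
(array([-0.001, -0.001,  0.   ]), array([-0.14,  0.09, 10.71]))
```

Emit:
{"fn": "drive_tool", "kwargs": {
  "commands": [
    [[0,0,0],[0,0,3],1],
    [[0,0,0],[0,0,6],1],
    [[0,0,0],[0,0,9],1],
    [[0,0,0],[0,0,10.7],1],
    [[0,0,0],[0,0,10.7],1],
    [[0,0,0],[0,0,10.7],1],
    [[0,0,0],[0,0,10.7],0],
    [[0,0,0],[0,0,10.7],-0.5],
    [[0,0,0],[0,0,10.7],-1],
    [[0,0,0],[0,0,10.7],-1],
    [[0,0,0],[0,0,10.7],-1],
    [[0,0,0],[0,0,10.7],-1],
    [[0,0,0],[0,0,10.7],-1],
    [[0,0,0],[0,0,10.7],-1],
    [[0,0,0],[0,0,10.7],-1],
    [[0,0,0],[0,0,10.7],-1]
  ],
  "newtons": 25
}}

```text
clock: 44.18
position: [0.4003, -0.2949, 0.1681]
ee_rot: [2.345, 2.09, 0.0]
force: [0.7, 0.3, 0.6]
width: 0.497
gripper_force: 25.0
```

```bash
python3 -c "
from h import *
p,r,s=pose();print(p.round(4),s['force'],s['width']*.092,s['gripper_force']);print(go([.6523,-.0191,.277],A))"
```

```text
[ 0.4003 -0.2949  0.1681] [0.69551266 0.30032952 0.6170721 ] 0.045725962753551244 24.999988276103977
(array([ 0.,  0., -0.]), array([ 30.29,  21.87, -10.89]))
```

Emit:
{"fn": "drive_tool", "kwargs": {
  "commands": [
    [[0,0,0],[0,0,-1],-1],
    [[0,0,0],[0,0,-3.5],-1],
    [[0,0,0],[0,0,-7],-1],
    [[0,0,0],[0,0,-10],-1],
    [[0,0,0],[0,0,-10.9],-1],
    [[0,0,0],[1.5,1.1,-10.9],-1],
    [[0,0,0],[4,2.9,-10.9],-1],
    [[0,0,0],[7,5,-10.9],-1],
    [[0,0,0],[10,7.2,-10.9],-1],
    [[0,0,0],[13,9.4,-10.9],-1],
    [[0,0,0],[16,11.6,-10.9],-1],
    [[0,0,0],[19,13.7,-10.9],-1],
    [[0,0,0],[22,15.9,-10.9],-1],
    [[0,0,0],[25,18,-10.9],-1],
    [[0,0,0],[28,20.2,-10.9],-1],
    [[0,0,0],[29.8,21.5,-10.9],-1],
    [[0,0,0],[30.3,21.9,-10.9],-1],
    [[0,0,0],[30.3,21.9,-10.9],-1],
    [[0,0,0],[30.3,21.9,-10.9],-1],
    [[0,0,0],[30.3,21.9,-10.9],-1]
  ]
}}

```text
clock: 45.85
position: [0.6513, -0.021, 0.277]
ee_rot: [-2.348, -2.087, 0.002]
force: [-0.6, 0.1, -2.3]
width: 0.497
gripper_force: 25.0
```

```bash
python3 -c "
from h import *
p,r,s=pose();print(p.round(4),s['force'],s['width']*.092,s['gripper_force']);print(go([.6523,-.0191,.166],A))"
```

```text
[ 0.6513 -0.021   0.277 ] [-0.63997568  0.12459009 -2.2740415 ] 0.045694939609829045 24.999477056844626
(array([-0.001,  0.001, -0.003]), array([ 0.21,  0.08, 11.1 ]))
```

Emit:
{"fn": "drive_tool", "kwargs": {
  "commands": [
    [[0,0,0],[0,0,2],-1],
    [[0,0,0],[0,0,5],-1],
    [[0,0,0],[0,0,8],-1],
    [[0,0,0],[0,0,10],-1],
    [[0,0,0],[0,0,10.8],-1],
    [[0,0,0],[0,0,10.9],-1],
    [[0,0,0],[0,0,10.9],-1],
    [[0,0,0],[0,0,10.9],-1]
  ]
}}

```text
clock: 46.52
position: [0.6531, -0.0198, 0.1697]
ee_rot: [2.345, 2.088, 0.002]
force: [0.8, 0.4, -2.7]
width: 0.497
gripper_force: 25.0
```

Emit:
{"fn": "drive_tool", "kwargs": {
  "commands": [
    [[0,0,0],[0,0,0.1],-1],
    [[0,0,0],[0,0,0.1],-1],
    [[0,0,0],[0,0,0.1],-1]
  ]
}}

```text
clock: 46.77
position: [0.6527, -0.019, 0.1677]
ee_rot: [2.345, 2.09, 0.001]
force: [0.7, -0.3, -3.4]
width: 0.5
gripper_force: 25.0
```

Emit:
{"fn": "drive_tool", "kwargs": {
  "commands": [
    [[0,0,0],[0,0,0.1],-1],
    [[0,0,0],[0,0,0.17],-1],
    [[0,0,0],[0,0,0.17],-1],
    [[0,0,0],[0,0,0.17],-1]
  ]
}}

```text
clock: 47.1
position: [0.6528, -0.0191, 0.166]
ee_rot: [2.345, 2.09, 0.001]
force: [-0.2, 0.2, 3.9]
width: 0.501
gripper_force: 25.0
```

Emit:
{"fn": "drive_tool", "kwargs": {
  "commands": [
    [[0,0,0],[0,0,0],0.3],
    [[0,0,0],[0,0,0],0.7],
    [[0,0,0],[0,0,0],1],
    [[0,0,0],[0,0,0],1],
    [[0,0,0],[0,0,0],1],
    [[0,0,0],[0,0,-2],1],
    [[0,0,0],[0,0,-5],1],
    [[0,0,0],[0,0,-9],1],
    [[0,0,0],[0,0,-13],1],
    [[0,0,0],[-2,-2,-15],1],
    [[0,0,0],[-5,-5,-16],1],
    [[0,0,0],[-8,-8,-16],1],
    [[0,0,0],[-10,-10,-16],1],
    [[0,0,0],[-10,-10,-16],1],
    [[0,0,0],[-10,-10,-16],1],
    [[0,0,0],[-10,-10,-16],1]
  ]
}}

```text
clock: 48.43
position: [0.542, -0.1061, 0.3254]
ee_rot: [-2.345, -2.091, -0.002]
force: [0.7, 0.5, 0.4]
width: 1.003
gripper_force: 0.0
```

Run:
```python
from h import *
a,b=cams.get_image("side"),cams.get_image("scene")
cv2.imwrite("pics/end.png",np.hstack([cv2.resize(a[90:390,200:430],None,fx=1.7,fy=1.7),cv2.resize(b[90:390,200:430],None,fx=1.7,fy=1.7)]))
D,S,W=cams.camera_info("side"),cams.camera_info("scene"),cams.camera_info("wrist")
a0,b0=cv2.imread("pics/side0.png"),cv2.imread("pics/scene0.png")
# image shift of each returned item between start and now, by template match of its start patch
for n,X,h in(("mill",[.652,-.019],.2),("black",[.602,.046],.1),("white",[.666,.1005],.095)):
    for m,i,im0,im in(("side",D,a0,a),("scene",S,b0,b)):
        u,v=proj(i,[*X,h]).astype(int);t=im0[v-13:v+13,u-13:u+13];r=cv2.matchTemplate(im[v-25:v+25,u-25:u+25],t,cv2.TM_CCOEFF_NORMED)
        _,q,_,l=cv2.minMaxLoc(r);print(n,m,np.array(l)-12,round(q,2))
```

```text
mill side [0 0] 0.98
mill scene [-1  0] 0.98
black side [0 0] 0.98
black scene [0 0] 0.98
white side [0 0] 0.98
white scene [0 0] 0.99
```

View pics/end.png

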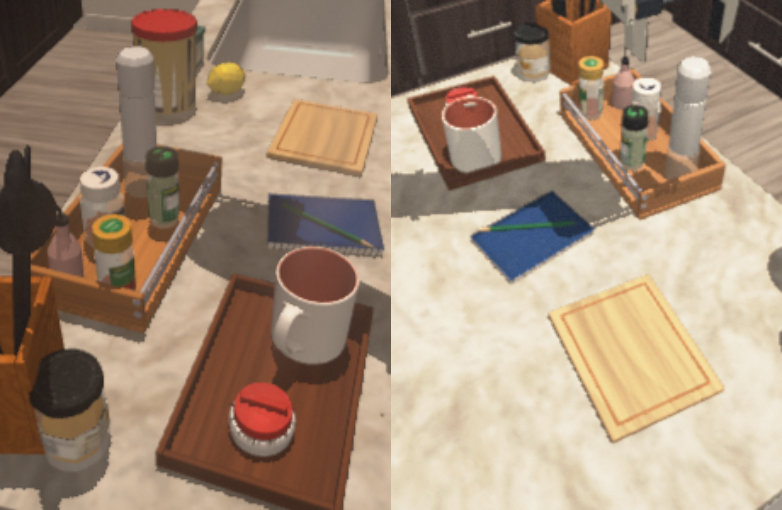

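The final views show the mill and both jars upright in their starting places (within 1 px), the board empty, and the timer at (262,418) in the middle of the tray's free half. Handing in.

```bash
python3 -c "
from cell import job
print(job.sign_off())"
```

```text
the job is handed in; nothing more can be done
None
```

The job is done and handed in: the timer stands in the middle of the tray's empty half, and the mill and both jars are back upright in their starting spots to within a pixel in both fixed views.

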